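# Hang up the bin of cut tube

## Robot

A 7-joint arm with a two-finger parallel gripper is mounted at the origin on the work surface. World frame = base frame: x ahead of the robot, y to its left, z up, the work surface at z = 0. Lengths are in m, angles in rad, forces in N, time in s.
With the tool pointing down it reaches from about 0.425 to 0.95 m from the base axis. Payload 4.7 kg.
Tool frame: the origin (TCP) lies between the finger pads; the fingertips stand env.tips_ahead ahead of it and the grasp point (between the pads) lies 11 mm behind it (env.tips_ahead is the distance from the TCP to the fingertips, in m); y points along the fingers, z is the direction in which the jaws open and shut, and the axes are right-handed (so a half turn about y gives the same grasp; the last joint's range is limited). The gripper opens to 85 mm and grips with 20 to 120 N. Pads are 22 mm wide; open, the fingers measure 114 mm over their backs; the gripper's body (76 mm by 85 mm) begins 54 mm behind the grasp point. The pads swing forward as they close: fully open they stand 13 mm farther back than shut.
Start: joints at [1.116, 0.469, -0.049, 1.532, 0.024, 1.141, -0.082], TCP at [0.279, -0.615, 0.239] pointing down, gripper open.
Joint ranges: [-2.59, 2.59], [-0.33, 1.99], [-1.39, 1.29], [0.1, 2.45], [-1.04, 4.18], [0.21, 1.99], [-2.66, 2.66]. Speed limits (rad/s): [2.57, 2.57, 3.14, 3.14, 3.14, 3.14, 3.14].

## Interface

Orientations are given as a unit quaternion [w, x, y, z].
In Python, from workcell import sensors, snapshot, env, spot_in, masks_of gives the robot as it stands. The module is installed in compiled form; this text tells all that it offers.
- The arm moves only by the tool send_rows, never from a script. Its argument "plan" is a list that holds one entry, the list of rows, each a list of 5 numbers: the opening, from 0 (shut) to 1 (fully open), then the shift along the tool's x, y, z in mm, then the turn about the tool's y in rad. In form: [[[hand, dx, dy, dz, yaw], ...]]. A call has 1 to 10 rows; each row shifts and turns the commanded pose from where the row before left it, along the tool's axes as they then stand; what a row does not reach is not made up. A row lasts 1/8 s, in which the tool goes at most 62.5 mm and 10.7 degrees, less where a joint would pass 70% of its speed; a pose out of reach is approached as far as the arm can. A call is refused whole if a number of a shift passes 62.5 or a number of a turn 0.188, either way. A call with a gripper value outside its range is refused whole. The fingers move at their own pace and stop on an object; "grip_force" is the grip in N (left out, the last holds). Time passes only in rows, so rows that do not move let the fingers close. It gives the time, the measured TCP pose, the force and the opening at its end, in the units of the state.
- sensors.read_state(): the state, without advancing time (a new reading comes with each control period).
- snapshot(name): name is "scene" or "top" or "wrist"; returns a dict with "frame" (420x560x3 uint8, red, green, blue), "range_z" (420x560 float32, m along the optical axis (not along the pixel's ray), 0 where there is no reading), "intrinsics" (3x3 intrinsics, pixels), "R" (3x3) and "t" (3): a world point X has camera coordinates R X + t. Camera axes: x right, y down, z forward; pixel columns grow to the right and rows downward; lengths in m; the calibration is good to about 2 mm. The wrist camera is an equidistant fisheye: a pixel r from the principal point sees the ray r / f radians off the axis. A picture is of the moment at which its call begins.
- env.hand_in(): hands the job in, once; it reports no verdict.
Trained networks look in the newest picture that a camera, given by its name, has taken for a name from the list of things; names that differ only in an ending like _2 or _b are one class to them, and where a whole thing is asked for, a point or a joint stands for the part that bears it (a point fixed in the world has none). Each returns a list of dicts, best first, with "p" (0 to 1); they miss things now and then, are a little off and sometimes report something else, mostly with a low value. They report only what shows in the picture. A call takes as long as a camera call. They do not tell look-alikes from the thing itself.
- spot_in(camera, name): "location" ([column, row] in pixels, amid what is visible of it).
- masks_of(camera, name): "region" (420x560 bool, what is visible of it) and "location" ([column, row] in pixels, amid what is visible of it).
The state is a dict: "t": time; "qpos": joint angles; "qd": joint speeds; "joint_efforts": joint torques, N m; "ee_pos": TCP position; "tool_rot": TCP orientation; "ft_force": force on the tool from outside, world axes, zero at the start; "ft_torque": the same for the moment, N m; "grip_width": finger opening in m.
Only numpy, scipy, OpenCV 4.12 (cv2) and the standard library are available. Lean on these libraries where they do the work, as an engineer would, in place of code of your own. Each camera call takes 0.05 s, during which the arm holds its last target. There are 200 camera calls.

## Task

Lock the hanging rack by swinging its red-handled arm down fully into the yellow catch, then hook the S-hook over the rail between the posts, and after that hang the orange bin by its bail in the hook's lower curl. At the end every cut length of square tube must be in the hanging bin (load it before or after hanging, as you like), the arm still locked, and everything let go and hanging still; leave the hammer, the oil can and the scrap box where they are.

Things in the scene. Friction and masses are not known exactly. Their poses are not given: they have to be found in the camera images.
- rail_mid (a point): middle of the round steel rail of the fixed grey hanging rack: rail axis along this frame's y, 14 mm diameter, 315 mm above the bench, free length 275 mm between two upright square posts (25 mm, centred 150 mm either side, tops 333 mm above the bench). Frame: z up, -x is the side towards the robot. The rack may stand turned a little about the vertical
- latch (a joint): locking arm of the rack, steel with a red handle, 110 mm beyond the -y post. 0 = closed, level in its yellow U-shaped catch (end stop); 1.57 = straight up; at most 1.75. The hinge is stiff (0.16 N m): the arm stays where left, 2 to 3 N at the handle moves it. It swings in the rack's xz plane: closing, the handle goes away from the robot (rack's +x) and down
- latch_hinge (a point): on the hinge axis of the locking arm, 45 mm above the bench (fixed point). At joint value q the arm points from here along (cos q) of the rack's x and (sin q) up; this frame turns with the arm: x along the arm
- latch_grip (a point): centre of the red handle at the end of the locking arm, 104 mm from the hinge axis; handle 38 mm along the arm, 22 mm wide (rack's y), 16 mm thick. Between hinge and handle the bare arm is 16 x 10 mm; the catch is 53 to 77 mm from the hinge, its cheeks reach 54 mm above the bench
- hook_shank (a point): where to hold the loose steel S-hook: middle of its straight upright stretch (35 mm long, 8 mm round bar); at (-28, 0, 26) mm in the hook frame, axes parallel to it. The hook starts upright in a slotted wooden fixed holder 52 mm high (90 mm along the hook's x, 70 mm across, hook in its middle), lower curl sunk 42 mm into the 12 mm wide slot
- hook_crown (a point): top inner point of the hook's upper curl, at (0, 0, 64) mm in the hook frame: it rests on top of the rail when hooked on, 7 mm above the rail axis
- hook_bowl (a point): where the centre of an 8 mm bail lies when seated in the hook's lower curl, at (0, 0, -70) mm in the hook frame. The lower curl's mouth faces the hook's -x side and up: between tip and diagonal there is about 35 mm of room
- bin_floor (a point): centre of the inner floor of the orange plastic bin, 5 mm above its underside. Bin 160 mm (its x) by 150 mm (its y) by 60 mm high, walls 5 mm, open top, 0.26 kg empty. z up, -x is its front with the black grip
- bin_grip (a point): centre of the black front grip of the bin, a flat lug 45 mm (x) by 12 mm thick (y) by 28 mm high (z), standing out from the front wall at its top; 46 mm above the bin's underside and 102.5 mm in front of its centre
- bail_top (a point): middle of the top bar of the bin's rigid steel bail (does not fold), 8 mm round bar, 150 mm above the underside, over the bin's centre; top bar straight along the bin's y for 90 mm, then sloping down to the side walls
- rack: the whole fixed rack with its posts, rail and foot plates; origin on the bench below point rail_mid
- shook: the S-hook, bent from 8 mm bar in its own xz plane (z up when hanging), 154 mm tall, 0.13 kg. Bar centre line, (x, z) mm: tip (29, 30), upper half circle radius 28 about (0, 40) open downwards, straight (-28, 40) to (-28, 5), diagonal to (28, -45), lower half circle radius 28 about (0, -50) open upwards, tip (-31, -36). Origin: about mid-height, (0, 0) there
- bin: the orange bin with its bail and grip as a whole; origin at the centre of the underside
- hammer_mid (a point): hammer lying on the bench (bystander), a point on its handle, about 10 mm above the bench
- oilcan_mid (a point): green can, 64 mm diameter, 110 mm high (bystander), its centre
- scrapbox_mid (a point): grey open scrap box 90 x 120 x 50 mm (bystander), its centre
- tube1_mid (a point): centre of a cut length of square tube, aluminium, 70 mm long (x) by 30 by 30 mm, 55 g, lying on the bench, 15 mm above it; absent in some starts
- tube2_mid (a point): centre of a cut length of square tube, copper-coloured, 70 mm long (x) by 30 by 30 mm, 55 g, lying on the bench, 15 mm above it; absent in some starts
- tube3_mid (a point): centre of a cut length of square tube, dark steel-coloured, 70 mm long (x) by 30 by 30 mm, 55 g, lying on the bench, 15 mm above it; absent in some starts
- tube4_mid (a point): centre of a cut length of square tube, aluminium, 70 mm long (x) by 30 by 30 mm, 55 g, lying on the bench, 15 mm above it; absent in some starts
- tube5_mid (a point): centre of a cut length of square tube, copper-coloured, 70 mm long (x) by 30 by 30 mm, 55 g, lying on the bench, 15 mm above it; absent in some starts
There are look-alikes about, which are no part of the job. Several things look just like the part that bears tube3_mid: the one meant starts farthest to the robot's left.

How it is judged:
On the way, in this order (a step that is already met when the one before it is completed fails the run):
1. the locking arm rests in its catch (value of joint latch below 0.07 rad), for 0.2 s.
2. the S-hook hangs on the rail, let go (x of hook_crown in the frame of rail_mid between -0.015 and 0.015 m and z of hook_crown in the frame of rail_mid between 0 and 0.014 m and y of hook_crown in the frame of rail_mid between -0.13 and 0.13 m and angle between shook's own z axis and vertical below 0.5 rad and contact force between shook and rack above 0.3 N and contact force between the fingers and shook below 0.05 N), for 0.3 s.
3. the bin hangs by its bail from the hook's lower curl, let go (x of hook_crown in the frame of rail_mid between -0.015 and 0.015 m and z of hook_crown in the frame of rail_mid between 0 and 0.014 m and y of hook_crown in the frame of rail_mid between -0.13 and 0.13 m and angle between shook's own z axis and vertical below 0.5 rad and contact force between shook and rack above 0.3 N and x of bail_top in the frame of hook_bowl between -0.02 and 0.02 m and y of bail_top in the frame of hook_bowl between -0.05 and 0.05 m and z of bail_top in the frame of hook_bowl between -0.02 and 0.02 m and height (world z) of bin_floor above 0.02 m and angle between bin_floor's own z axis and vertical below 0.45 rad and contact force between bin and shook above 1 N and contact force between the fingers and bin below 0.05 N), for 0.3 s.
At the end, for the whole second after the job is handed in: Arm closed (below 0.07 rad); hook on the rail between the posts (crown within 15 mm, tilt under 0.5 rad); bail in the lower curl (within 20 mm of its seat, 50 mm along the bail); bin 15 mm or more off the bench, tilt under 0.45 rad; all tubes present in it; all slower than 50 mm/s (value of joint latch below 0.07 rad and x of hook_crown in the frame of rail_mid between -0.015 and 0.015 m and z of hook_crown in the frame of rail_mid between 0 and 0.014 m and y of hook_crown in the frame of rail_mid between -0.13 and 0.13 m and angle between shook's own z axis and vertical below 0.5 rad and contact force between shook and rack above 0.3 N and x of bail_top in the frame of hook_bowl between -0.02 and 0.02 m and y of bail_top in the frame of hook_bowl between -0.05 and 0.05 m and z of bail_top in the frame of hook_bowl between -0.02 and 0.02 m and height (world z) of bin_floor above 0.02 m and angle between bin_floor's own z axis and vertical below 0.45 rad and contact force between bin and shook above 1 N and x of tube1_mid in the frame of bin_floor between -0.077 and 0.077 m and y of tube1_mid in the frame of bin_floor between -0.072 and 0.072 m and z of tube1_mid in the frame of bin_floor between 0 and 0.075 m and x of tube2_mid in the frame of bin_floor between -0.077 and 0.077 m and y of tube2_mid in the frame of bin_floor between -0.072 and 0.072 m and z of tube2_mid in the frame of bin_floor between 0 and 0.075 m and x of tube3_mid in the frame of bin_floor between -0.077 and 0.077 m and y of tube3_mid in the frame of bin_floor between -0.072 and 0.072 m and z of tube3_mid in the frame of bin_floor between 0 and 0.075 m and x of tube4_mid in the frame of bin_floor between -0.077 and 0.077 m and y of tube4_mid in the frame of bin_floor between -0.072 and 0.072 m and z of tube4_mid in the frame of bin_floor between 0 and 0.075 m and x of tube5_mid in the frame of bin_floor between -0.077 and 0.077 m and y of tube5_mid in the frame of bin_floor between -0.072 and 0.072 m and z of tube5_mid in the frame of bin_floor between 0 and 0.075 m and linear speed of each of bin, shook below 0.05 m/s); the robot touches nothing.
It fails at once if the hammer is moved more than 50 mm (distance of hammer_mid from where it was at the start of the episode above 0.05 m).
It fails at once if the oil can is moved more than 50 mm (distance of oilcan_mid from where it was at the start of the episode above 0.05 m).
It fails at once if the scrap box is moved more than 50 mm (distance of scrapbox_mid from where it was at the start of the episode above 0.05 m).
Of tube1, tube2, tube3, tube4, tube5 only 3 to 5 are there at a start; the rules pass over those that are not, and their reading is None.
At some moment in a run one of tube1, tube2, tube3, tube4, tube5 may be knocked a few centimetres aside while the robot is not near it.
It also fails if it takes over 210 s, if anything falls off the work surface, if the arm or the gripper's body presses on something with over 40 N, if the wrist force passes 120 N, or if a joint passes its speed limit or range.

## Working session

There is one attempt and no reset: what is moved stays moved. The work goes in short steps, Python scripts to look and compute and a tool call to move; the robot and the scene stay as the last step left them, time stands still between calls to the robot, and variables do not carry over. Pictures are saved under pics/ and viewed, about 12 in all and at most 16, crops included, and the job is handed in when it is done.

Besides the shell and the picture viewer there is one more tool, called after "Emit:" as name(argument=value, ...) on one line, values as JSON. send_rows: Moves the arm, as the interface text tells. Its arguments: {"type":"object","properties":{"plan":{"type":"array","items":{"type":"array","items":{"type":"array","items":{"type":"number"}}}},"grip_force":{"type":"number"}},"required":["plan"]}

```bash
mkdir -p pics
cat > h.py <<'E'
import numpy as np, cv2
from workcell import sensors, snapshot, env, spot_in, masks_of
def save(s,name,crop=None,scale=1):
    im=s["frame"][:,:,::-1]
    if crop: c0,r0,c1,r1=crop; im=im[r0:r1,c0:c1]
    if scale!=1: im=cv2.resize(im,None,fx=scale,fy=scale,interpolation=cv2.INTER_CUBIC)
    cv2.imwrite("pics/"+name+".png",im)
def world(s,cam,pts,z):
    "pts Nx2 pixels (col,row), z range_z values"
    K=s["intrinsics"];p=np.atleast_2d(pts).astype(float);z=np.atleast_1d(z)
    x=(p[:,0]-K[0,2])/K[0,0];y=(p[:,1]-K[1,2])/K[1,1]
    if cam=="wrist":
        th=np.hypot(x,y);k=np.where(th>1e-9,np.tan(th)/np.maximum(th,1e-9),1);x=x*k;y=y*k
    X=np.c_[x*z,y*z,z]
    return (X-s["t"])@s["R"]
def cloud(s,cam,mask):
    m=mask&(s["range_z"]>0)
    r,c=np.nonzero(m)
    return world(s,cam,np.c_[c,r],s["range_z"][r,c])
def proj(s,cam,P):
    K=s["intrinsics"];C=np.atleast_2d(P)@s["R"].T+s["t"]
    x=C[:,0]/C[:,2];y=C[:,1]/C[:,2]
    if cam=="wrist":
        t=np.hypot(x,y);k=np.arctan(t)/np.maximum(t,1e-9);x=x*k;y=y*k
    return np.c_[x*K[0,0]+K[0,2],y*K[1,1]+K[1,2]]
def st():
    s=sensors.read_state();print({k:np.round(s[k],4).tolist() for k in("t","qpos","ee_pos","tool_rot","ft_force","grip_width")});return s
E
python3 - <<'E'
from h import *
st();print(env.tips_ahead)
names=["rack","latch","latch_grip","rail_mid","shook","hook_shank","bin","bin_grip","bail_top","hammer_mid","oilcan_mid","scrapbox_mid","tube1_mid","tube2_mid","tube3_mid","tube4_mid","tube5_mid"]
for cam in("scene","top"):
    s=snapshot(cam);save(s,cam+"0")
    print(cam,np.round(s["t"],3),np.round(-s["R"].T@s["t"],3))
    for n in names:
        try: ds=masks_of(cam,n)
        except Exception as e: print(n,e);continue
        for d in ds[:5]:
            C=cloud(s,cam,d["region"])
            if len(C)==0: continue
            print(n,round(d["p"],2),np.round(d["location"]).astype(int).tolist(),"n",len(C),"med",np.round(np.median(C,0),3),"lo",np.round(np.percentile(C,2,axis=0),3),"hi",np.round(np.percentile(C,98,axis=0),3))
E
```

```text
{'t': 0.0, 'qpos': [1.1161, 0.4694, -0.0486, 1.5337, 0.0241, 1.141, -0.0823], 'ee_pos': [0.2786, -0.6142, 0.2383], 'tool_rot': [0.1492, -0.1496, 0.6918, -0.6905], 'ft_force': [-0.3243, -0.1307, -0.5522], 'grip_width': 0.0857}
0.008
scene [-0.423 -0.217  1.494] [ 0.879 -0.565  1.169]
rack 0.98 [279, 258] n 3929 med [ 0.633 -0.17   0.048] lo [ 0.546 -0.296  0.001] hi [0.69  0.152 0.333]
latch 0.22 [201, 321] n 341 med [ 0.537 -0.409  0.028] lo [ 0.499 -0.425 -0.002] hi [ 0.57  -0.391  0.034]
latch_grip 0.72 [232, 234] n 180 med [ 0.469 -0.16   0.088] lo [ 0.441 -0.17   0.018] hi [ 0.501 -0.149  0.162]
latch_grip 0.46 [238, 277] n 77 med [ 0.594 -0.276  0.149] lo [ 0.559 -0.279  0.062] hi [ 0.606 -0.263  0.162]
rail_mid 0.91 [274, 264] n 3641 med [ 0.633 -0.17   0.051] lo [ 0.549 -0.294  0.003] hi [0.691 0.149 0.333]
shook 0.57 [228, 233] n 146 med [ 0.466 -0.16   0.093] lo [ 0.397 -0.169  0.002] hi [ 0.501 -0.109  0.163]
hook_shank 0.68 [231, 231] n 169 med [ 0.464 -0.159  0.082] lo [ 0.407 -0.168 -0.001] hi [ 0.497 -0.103  0.162]
bin 0.74 [306, 150] n 1821 med [0.476 0.284 0.023] lo [
[... 3575 characters left out ...]
[ 0.614 -0.495 -0.003] hi [ 0.705 -0.375  0.05 ]
tube1_mid 0.64 [354, 249] n 286 med [ 0.446 -0.309  0.027] lo [ 0.413 -0.335 -0.003] hi [ 0.476 -0.283  0.033]
tube2_mid 0.84 [227, 250] n 258 med [0.455 0.073 0.028] lo [0.422 0.057 0.003] hi [0.488 0.093 0.034]
tube3_mid 0.81 [419, 282] n 276 med [ 0.339 -0.489  0.027] lo [ 0.319 -0.524 -0.002] hi [ 0.357 -0.458  0.033]
tube3_mid 0.78 [386, 252] n 318 med [ 0.431 -0.405  0.027] lo [ 0.397 -0.437 -0.005] hi [ 0.464 -0.378  0.033]
tube4_mid 0.87 [384, 219] n 292 med [ 0.534 -0.404  0.026] lo [ 0.502 -0.423 -0.003] hi [ 0.568 -0.39   0.034]
tube5_mid 0.41 [156, 238] n 3344 med [0.488 0.286 0.006] lo [ 0.397  0.2   -0.004] hi [0.572 0.359 0.15 ]
```

View pics/top0.png

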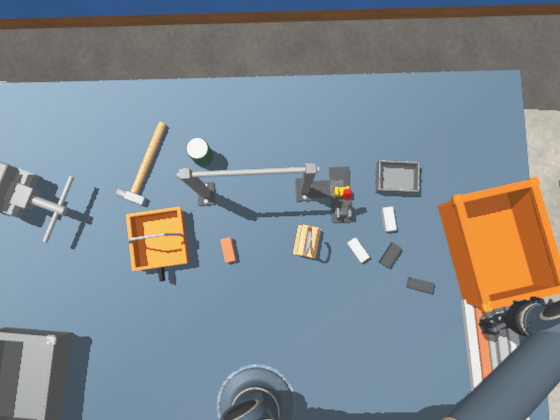

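View pics/scene0.png

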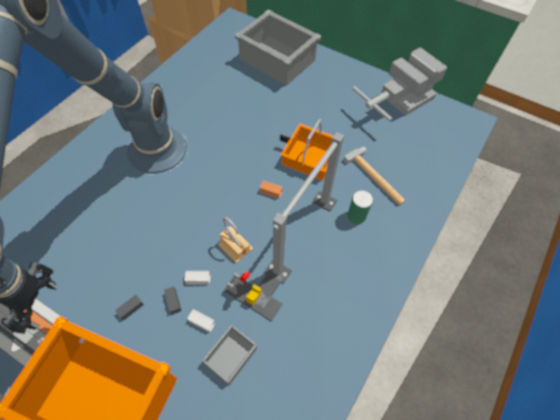

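```bash
cat > m.py <<'E'
from h import *
from scipy.spatial.transform import Rotation as Ro
q=sensors.read_state()["tool_rot"];print("tool axes cols\n",np.round(Ro.from_quat([q[1],q[2],q[3],q[0]]).as_matrix(),3))
def rect(P):
    (c,sz,a)=cv2.minAreaRect((P[:,:2]*1000).astype(np.float32))
    if sz[0]<sz[1]: sz=sz[::-1];a+=90
    return np.round(c,1),np.round(sz,1),round((a+90)%180-90,1),len(P)
Cs={}
for cam in("scene","top"):
    s=snapshot(cam);A=cloud(s,cam,np.ones((420,560),bool));Cs[cam]=A
    def box(x0,x1,y0,y1,z0,z1):
        b=A[(A[:,0]>x0)&(A[:,0]<x1)&(A[:,1]>y0)&(A[:,1]<y1)&(A[:,2]>z0)&(A[:,2]<z1)];return b
    print(cam)
    B=box(.5,.75,-.13,.13,.3,.34);print("rail fit x=a*y+b",np.round(np.polyfit(B[:,1],B[:,0],1),4),"ztop",np.round(np.percentile(B[:,2],95),4),len(B))
    B=box(.5,.75,-.25,.25,.326,.345)
    for sg in(-1,1):
        D=B[(B[:,1]*sg>.1)];print("post",rect(D) if len(D) else None, np.round(np.median(D,0),4) if len(D) else None)
    B=box(.53,.75,-.30,-.235,.06,.2);v=B-B.mean(0);u=np.linalg.svd(v,full_matrices=False)[2];print("latch arm pts",len(B),B.mean(0).round(4),"dir",u[0].round(3),"lo",B.min(0).round(3),"hi",B.max(0).round(3))
    B=box(.35,.53,-.25,-.08,.09,.2);print("hook",rect(B));
    for z0 in(.09,.12,.15): D=B[(B[:,2]>=z0)&(B[:,2]<z0+.03)];print("  z",z0,rect(D) if len(D)>3 else len(D))
    B=box(.35,.55,-.25,-.08,.045,.058);print("holder top",rect(B))
    B=box(.35,.62,.15,.40,.05,.065);print("bin rim",rect(B))
    B=box(.35,.62,.15,.40,.135,.16);print("bail top",rect(B),np.median(B,0).round(4))
    B=box(.3,.405,.15,.40,.045,.07);print("lug?",rect(B))
    for n,(x,y) in dict(alu1=(.446,-.311),alu4=(.536,-.407),cop=(.456,.072),dark=(.433,-.407),dark2=(.342,-.491)).items():
        B=box(x-.055,x+.055,y-.055,y+.055,.024,.04);print(n,rect(B),np.median(B[:,2]).round(4))
E
python3 m.py
```

```text
tool axes cols
 [[-0.911  0.     0.413]
 [-0.413 -0.    -0.911]
 [-0.    -1.     0.   ]]
scene
rail fit x=a*y+b [-0.0195  0.6319] ztop 0.3239 485
post (array([ 633.9, -157.9]), array([26.5, 24.1]), -89.3, 109) [ 0.6343 -0.1592  0.3321]
post (array([628.1, 141.7]), array([27.8, 25.5]), -89.5, 82) [0.6289 0.139  0.3318]
latch arm pts 116 [ 0.5856 -0.2725  0.1229] dir [-0.428 -0.038 -0.903] lo [ 0.543 -0.289  0.06 ] hi [ 0.609 -0.249  0.162]
hook (array([ 468.9, -160.2]), array([62.9,  7.6]), -12.0, 94)
  z 0.09 (array([ 447.8, -155.2]), array([15.4,  6.3]), -7.3, 20)
  z 0.12 (array([ 468.6, -161.5]), array([63. ,  7.4]), -9.4, 32)
  z 0.15 (array([ 466.8, -159.7]), array([47.1,  7.5]), -12.4, 42)
holder top (array([ 499.3, -177.2]), array([153.7,  71.6]), -33.7, 309)
bin rim (array([470.9, 277.7]), array([204.1, 164.7]), 6.9, 405)
bail top (array([491.9, 276.5]), array([104.8,   8.2]), -82.8, 67) [0.4928 0.2698 0.1518]
lug? (array([386.4, 305.7]), array([91.7, 35.7]), -89.4, 54)
alu1 (array([ 445.1, -311.6]), array([70.4, 31.9]), 33.4, 250) 0.0293
alu4 (array([ 535.8, -408.1]), array(
[... 788 characters left out ...]
z 0.15 (array([ 468.6, -159.4]), array([46.7,  7.4]), -11.6, 48)
holder top (array([ 500.5, -177.9]), array([158.8,  71.4]), -32.7, 354)
bin rim (array([471. , 278.6]), array([207.7, 162.7]), 6.7, 781)
bail top (array([527. , 226.8]), array([224.8,  55.4]), -54.3, 116) [0.4912 0.2753 0.1503]
lug? (array([387. , 304.2]), array([89.2, 34.6]), 88.6, 86)
alu1 (array([ 444.9, -310.9]), array([69.1, 31. ]), 33.4, 226) 0.0277
alu4 (array([ 535.7, -407.1]), array([69.9, 30.8]), 6.1, 216) 0.0284
cop (array([454.2,  75.6]), array([69.3, 30.2]), 12.4, 215) 0.0278
dark (array([ 428.5, -406.1]), array([70.2, 31. ]), -34.9, 218) 0.0283
dark2 (array([ 337.8, -491.5]), array([70.3, 29.8]), 75.6, 211) 0.0282
```

Emit:
send_rows(plan=[[[0,0,0,0,0.136],[0,0,0,0,0.136],[0,0,0,0,0.136],[0,0,0,0,0]]])

```text
t: 2.4
ee_pos: [0.279, -0.6147, 0.2393]
tool_rot: [-0.007, 0.007, -0.707, 0.707]
ft_force: [0.2, 0.1, 0.2]
grip_width: 0.0125
```

Emit:
send_rows(plan=[[[0,-36,0,-42.7,0],[0,-36,0,-42.7,0],[0,-36,0,-42.7,0],[0,-36,0,-42.7,0],[0,-36,0,-42.7,0],[0,-36,0,-42.7,0],[0,-36,0,-42.7,0],[0,-36,0,-42.7,0],[0,0,0,0,0],[0,0,0,0,0]]])

```text
t: 3.65
ee_pos: [0.5604, -0.2686, 0.2393]
tool_rot: [-0.007, 0.007, -0.707, 0.707]
ft_force: [-0.4, -0.9, 0.4]
grip_width: 0.0001
```

```bash
cat >> h.py <<'E'
from scipy.spatial.transform import Rotation as Ro
def axes():
    q=sensors.read_state()["tool_rot"];return Ro.from_quat([q[1],q[2],q[3],q[0]]).as_matrix()
def to(target,yaw=None):
    "print tool-frame shift (mm) to world TCP target and turn so that the tool x axis points at world angle yaw(deg)"
    s=sensors.read_state();A=axes();d=(np.array(target)-s["ee_pos"])*1000
    print("ee",np.round(s["ee_pos"],4),"shift",np.round(A.T@d,1),"norm",round(np.linalg.norm(d),1),"toolx deg",round(np.degrees(np.arctan2(A[1,0],A[0,0])),2),"jaw",round(s["grip_width"],4),"F",np.round(s["ft_force"],1),"t",round(s["t"],2))
    if yaw is not None:
        a=np.degrees(np.arctan2(A[1,0],A[0,0]));t=-((yaw-a+90)%180-90)
        t=-((yaw-a+180)%360-180);b=np.radians(yaw);X=np.array([np.cos(b),np.sin(b),0]);Y=np.array([0,0,-1.]);Z=np.cross(X,Y)
        print("turn",round(np.radians(t),3),"shift after turning",np.round(np.array([X,Y,Z])@d,1))
E
python3 - <<'E'
from h import *
st();to((.561,-.2676,.155),-178.9)
s=snapshot("wrist");save(s,"w1")
for n in("latch_grip","latch"):
    for d in masks_of("wrist",n)[:2]:
        C=cloud(s,"wrist",d["region"]);print(n,d["p"],d["location"],C.mean(0).round(3),C.min(0).round(3),C.max(0).round(3))
E
```

```text
{'t': 3.65, 'qpos': [0.4562, 0.3841, -0.1036, 1.6643, 0.0446, 1.0956, -1.212], 'ee_pos': [0.5604, -0.2686, 0.2393], 'tool_rot': [-0.0066, 0.0069, -0.7068, 0.7073], 'ft_force': [-0.3564, -0.8978, 0.3931], 'grip_width': 0.0001}
ee [ 0.5604 -0.2686  0.2393] shift [-0.7 84.3 -1.1] norm 84.3 toolx deg -178.91 jaw 0.0001 F [-0.4 -0.9  0.4] t 3.65
turn -0.0 shift after turning [-0.7 84.3 -1. ]
latch_grip 0.59 [279.5, 165.1] [ 0.591 -0.268  0.139] [ 0.551 -0.285  0.009] [ 0.609 -0.256  0.162]
latch 0.67 [280.2, 172.7] [ 0.591 -0.268  0.14 ] [ 0.551 -0.278  0.047] [ 0.609 -0.256  0.162]
```

View pics/w1.png

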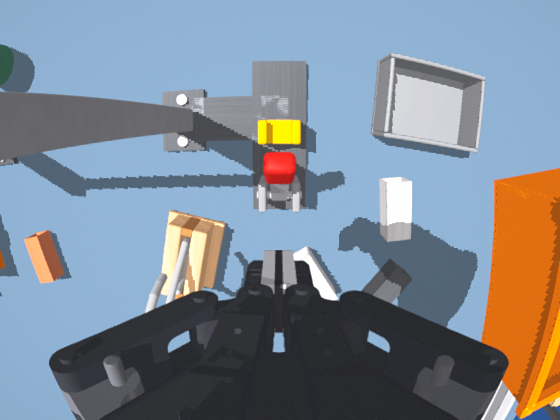

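Emit:
send_rows(plan=[[[0,0,45,0,0],[0,0,46,0,0],[0,0,0,0,0]]])

```text
t: 4.18
ee_pos: [0.5575, -0.2684, 0.1451]
tool_rot: [0.003, -0.008, 0.708, -0.706]
ft_force: [-1.0, 0.6, 0.3]
grip_width: -0.0001
```

Emit:
send_rows(plan=[[[0,-17,-2,0,0],[0,-12,5.5,0,0],[0,-12,5.5,0,0],[0,-12,10.5,0,0],[0,-12,10.5,0,0],[0,-8,14,0,0],[0,-8,14,0,0],[0,-3,16,0,0],[0,-3,16,0,0],[0,0,3,0,0]]])

```text
t: 5.42
ee_pos: [0.6474, -0.2663, 0.0604]
tool_rot: [0.005, -0.007, 0.707, -0.707]
ft_force: [-14.2, 4.9, 40.9]
grip_width: -0.0002
```

Emit:
send_rows(plan=[[[0,0,1,0,0],[0,0,0,0,0]]])

```text
t: 5.68
ee_pos: [0.6473, -0.2662, 0.0605]
tool_rot: [0.006, -0.006, 0.707, -0.707]
ft_force: [-13.5, 5.5, 35.0]
grip_width: -0.0
```

Emit:
send_rows(plan=[[[0,0,-50,0,0],[0,0,-50,0,0],[0,0,-50,0,0],[0,0,-45,0,0],[1,48,0,-25,0],[1,48,0,-25,0],[1,48,0,-25,0],[1,48,0,-25,0],[1,48,0,-25,0],[1,0,0,0,0]]])

```text
t: 6.92
ee_pos: [0.4016, -0.1443, 0.2484]
tool_rot: [0.006, -0.008, 0.707, -0.707]
ft_force: [1.0, 0.3, 0.8]
grip_width: 0.0848
```

Emit:
send_rows(plan=[[[1,0,0,0,0.1185],[1,0,0,0,0.1185],[1,0,0,0,0],[1,0,0,0,0]]])

```text
t: 7.42
ee_pos: [0.4058, -0.146, 0.249]
tool_rot: [-0.077, 0.077, 0.703, -0.703]
ft_force: [0.1, 0.5, -0.1]
grip_width: 0.0853
```

```bash
cat > m2.py <<'E'
from h import *
def rect(P):
    (c,sz,a)=cv2.minAreaRect((P[:,:2]*1000).astype(np.float32))
    if sz[0]<sz[1]: sz=sz[::-1];a+=90
    return np.round(c,1),np.round(sz,1),round((a+90)%180-90,1),len(P)
E
python3 - <<'E'
from m2 import *
s=snapshot("wrist");save(s,"w2");to((.4415,-.1536,.26),167.5)
A=cloud(s,"wrist",np.ones((420,560),bool))
b=A[(abs(A[:,0]-.469)<.06)&(abs(A[:,1]+.16)<.06)&(A[:,2]>.09)&(A[:,2]<.2)]
print("hook",rect(b),b[:,2].max())
for z0 in(.09,.105,.12,.135,.15):
    D=b[(b[:,2]>=z0)&(b[:,2]<z0+.015)];print(z0,rect(D) if len(D)>3 else len(D))
s=snapshot("top");A=cloud(s,"top",np.ones((420,560),bool))
B=A[(A[:,0]>.53)&(A[:,0]<.75)&(A[:,1]>-.3)&(A[:,1]<-.235)&(A[:,2]>.03)&(A[:,2]<.2)]
print("latch",B.min(0).round(3),B.max(0).round(3),B.mean(0).round(3))
im=s["frame"].astype(int);R,C=np.nonzero((im[...,0]>130)&(im[...,1]<60)&(im[...,2]<60));P=world(s,"top",np.c_[C,R],s["range_z"][R,C]);P=P[(abs(P[:,1]+.267)<.05)];print("red",len(P),P.min(0).round(3),P.max(0).round(3),np.median(P,0).round(4))
E
```

```text
ee [ 0.4057 -0.1459  0.2491] shift [-36.6 -10.9  -0.2] norm 38.2 toolx deg 167.51 jaw 0.0856 F [-0.3  0.2 -0.8] t 7.47
turn 0.0 shift after turning [-36.6 -10.9  -0.3]
hook (array([ 467.5, -159.3]), array([63.2,  7.9]), -12.4, 899) 0.1654825694806458
0.09 0
0.105 0
0.12 (array([ 467.9, -157.7]), array([63.1,  7.5]), -15.3, 10)
0.135 (array([ 467.3, -159. ]), array([62.1,  7.4]), -12.4, 98)
0.15 (array([ 467.1, -159.2]), array([52. ,  7.7]), -12.5, 787)
latch [ 0.54  -0.289  0.031] [ 0.678 -0.245  0.063] [ 0.606 -0.267  0.049]
red 13 [ 0.643 -0.286  0.001] [ 0.664 -0.271  0.055] [ 0.6545 -0.2758  0.048 ]
```

View pics/w2.png

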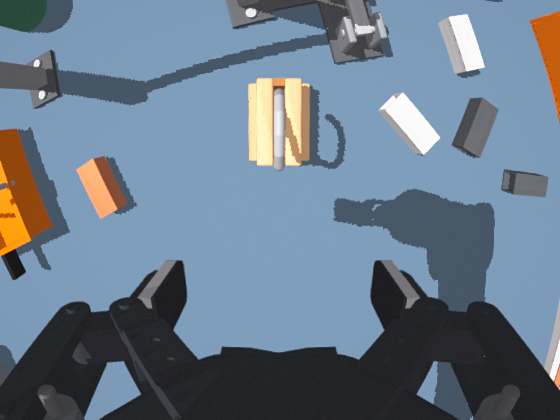

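Emit:
send_rows(plan=[[[1,-33.6,0,0,0],[1,0,50,0,0],[1,0,50,0,0],[1,0,30,0,0],[1,0,10,0,0],[1,0,0,0,0]]])

```text
t: 8.28
ee_pos: [0.4386, -0.1532, 0.1094]
tool_rot: [-0.077, 0.077, 0.703, -0.703]
ft_force: [0.3, -0.3, -0.1]
grip_width: 0.0856
```

Emit:
send_rows(plan=[[[0,0,0,0,0],[0,0,0,0,0],[0,0,0,0,0],[0,0,0,0,0],[0,0,0,0,0],[0,0,0,0,0],[0,0,0,0,0],[0,0,0,0,0]]], grip_force=70)

```text
t: 9.28
ee_pos: [0.4384, -0.1532, 0.1095]
tool_rot: [0.077, -0.077, -0.703, 0.703]
ft_force: [-0.8, 0.3, 4.6]
grip_width: 0.0061
```

Run:
```python
from h import *
st();to((.4385,-.153,.109),167.5)
```

```text
{'t': 9.275, 'qpos': [0.3601, 0.3065, -0.1358, 2.1416, 0.0639, 0.6967, -1.6085], 'ee_pos': [0.4384, -0.1532, 0.1095], 'tool_rot': [0.0772, -0.0774, -0.7028, 0.7029], 'ft_force': [-0.8161, 0.3056, 4.6123], 'grip_width': 0.0061}
ee [ 0.4384 -0.1532  0.1095] shift [-0.   0.5 -0.2] norm 0.5 toolx deg 167.44 jaw 0.0061 F [-0.8  0.3  4.6] t 9.28
turn -0.001 shift after turning [-0.   0.5 -0.2]
```

Emit:
send_rows(plan=[[[0,0,-40,0,0],[0,0,-45,0,0],[0,0,-45,0,0],[0,0,-45,0,0],[0,0,-43,0,0],[0,0,0,0,-0.118],[0,0,0,0,-0.118],[0,0,0,0,0]]])

```text
t: 10.28
ee_pos: [0.4379, -0.153, 0.3266]
tool_rot: [0.005, -0.006, 0.707, -0.707]
ft_force: [0.3, -0.2, -1.1]
grip_width: 0.0064
```

Emit:
send_rows(plan=[[[0,-33.3,0,-47.7,0],[0,-33.3,0,-47.7,0],[0,-33.3,0,-47.7,0],[0,0,0,0,0],[0,0,0,0,0]]])

```text
t: 10.9
ee_pos: [0.5354, -0.0089, 0.3264]
tool_rot: [-0.005, 0.006, -0.707, 0.707]
ft_force: [0.0, -0.7, -1.7]
grip_width: 0.0061
```

Run:
```python
from m2 import *
to((.6006,-.0082,.328),-178.9)
for cam in("scene","top"):
    s=snapshot(cam)
    if cam=="scene": save(s,"s2",(200,130,400,290),4)
    A=cloud(s,cam,np.ones((420,560),bool))
    b=A[(A[:,0]>.48)&(A[:,0]<.62)&(abs(A[:,1]+.008)<.012)&(A[:,2]>.2)&(A[:,2]<.45)]
    print(cam,len(b),b.min(0).round(3),b.max(0).round(3))
    b=A[(A[:,0]>.545)&(A[:,0]<.62)&(abs(A[:,1]+.008)<.02)&(A[:,2]>.2)&(A[:,2]<.45)]
    print(rect(b),b.min(0).round(3),b.max(0).round(3))
    for i in np.argsort(b[:,2])[::max(1,len(b)//25)]: print(b[i].round(3),end=' ')
```

```text
ee [ 0.5354 -0.0089  0.3264] shift [-65.2  -1.7   0.3] norm 65.3 toolx deg -179.11 jaw 0.0061 F [ 0.  -0.7 -1.7] t 10.9
turn -0.004 shift after turning [-65.2  -1.6   0.5]
scene 342 [ 0.529 -0.02   0.228] [0.602 0.004 0.424]
(array([569.4, -15.7]), array([56.8, 37.5]), -19.0, 381) [ 0.545 -0.028  0.228] [0.602 0.01  0.447]
[ 0.573 -0.011  0.228] [ 0.571 -0.009  0.234] [ 0.589 -0.012  0.238] [ 0.59  -0.009  0.245] [ 0.547 -0.013  0.254] [ 0.593 -0.012  0.27 ] [ 0.584 -0.013  0.278] [ 0.575 -0.01   0.286] [ 0.563 -0.006  0.295] [ 0.552 -0.013  0.304] [0.546 0.    0.328] [ 0.546 -0.     0.341] [ 0.546 -0.007  0.348] [ 0.595 -0.009  0.357] [ 0.589 -0.009  0.364] [0.547 0.001 0.369] [ 0.582 -0.008  0.374] [ 0.548 -0.024  0.376] [ 0.556 -0.013  0.378] [ 0.563 -0.007  0.38 ] [ 0.552 -0.026  0.388] [0.551 0.003 0.393] [ 0.552 -0.     0.4  ] [ 0.548 -0.026  0.408] [ 0.556 -0.02   0.418] [ 0.552 -0.023  0.426] Traceback (most recent call last):
  File "<stdin>", line 8, in <module>
    return umr_minimum(a, axis, None, out, keepdims, initial, where)
ValueError: zero-size array to reduction operation minimum which has no identity
```

View pics/s2.png

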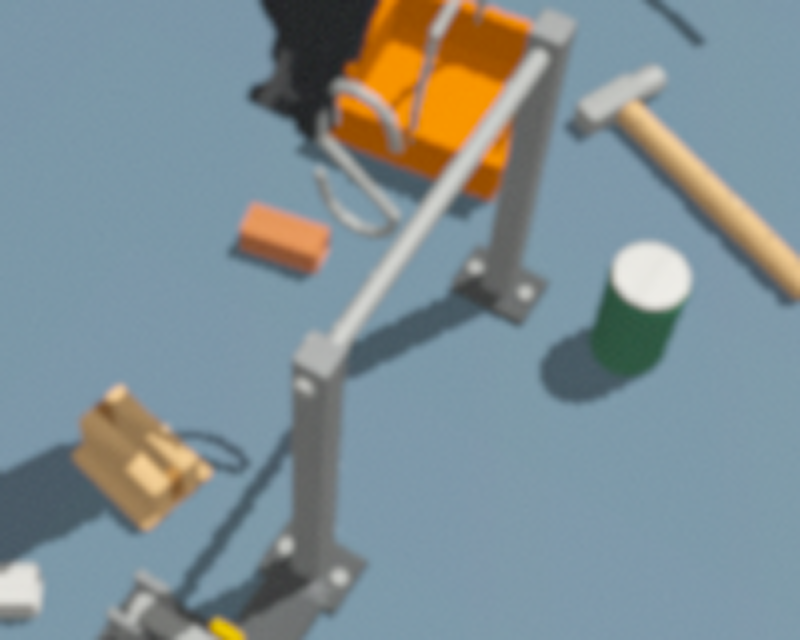

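Emit:
send_rows(plan=[[[0,-33,0,0.2,0],[0,-33,0,0,0],[0,0,0,0,0],[0,0,20,0,0],[0,0,15,0,0],[0,0,10,0,0],[0,0,5,0,0],[0,0,0,0,0]]])

```text
t: 12.0
ee_pos: [0.6018, -0.0075, 0.2774]
tool_rot: [-0.006, 0.006, -0.707, 0.707]
ft_force: [0.4, -0.5, -1.4]
grip_width: 0.006
```

Run:
```python
from m2 import *
to((.6006,-.0082,.275),-178.9)
s=snapshot("scene");save(s,"s3",(200,130,400,290),4)
A=cloud(s,"scene",np.ones((420,560),bool))
b=A[(A[:,0]>.595)&(A[:,0]<.69)&(abs(A[:,1]+.01)<.010)&(A[:,2]>.15)&(A[:,2]<.45)]
for i in np.argsort(b[:,2])[::max(1,len(b)//30)]: print(b[i].round(3),end=' ')
```

```text
ee [ 0.6018 -0.0075  0.2774] shift [1.2 2.4 0.7] norm 2.8 toolx deg -179.05 jaw 0.006 F [ 0.4 -0.5 -1.4] t 12.0
turn -0.003 shift after turning [1.2 2.4 0.7]
[ 0.641 -0.01   0.181] [ 0.631 -0.011  0.185] [ 0.641 -0.01   0.186] [ 0.621 -0.011  0.191] [ 0.658 -0.008  0.194] [ 0.661 -0.009  0.204] [ 0.666 -0.009  0.214] [ 0.661 -0.008  0.223] [ 0.648 -0.002  0.229] [ 0.643 -0.006  0.235] [ 0.641 -0.009  0.243] [ 0.629 -0.006  0.25 ] [ 0.611 -0.016  0.28 ] [ 0.614 -0.012  0.291] [ 0.663 -0.003  0.297] [ 0.613 -0.002  0.302] [ 0.615 -0.017  0.312] [ 0.654 -0.003  0.318] [ 0.652 -0.01   0.319] [ 0.622 -0.009  0.321] [ 0.632 -0.016  0.324] [ 0.62  -0.007  0.326] [ 0.637 -0.006  0.328] [ 0.627 -0.009  0.33 ] [ 0.615 -0.001  0.341] [ 0.62  -0.019  0.373] [ 0.64  -0.011  0.41 ] [ 0.638 -0.018  0.42 ] [ 0.64  -0.01   0.431] [ 0.636 -0.01   0.44 ] [ 0.635 -0.014  0.443] [ 0.638 -0.01   0.445]
```

View pics/s3.png

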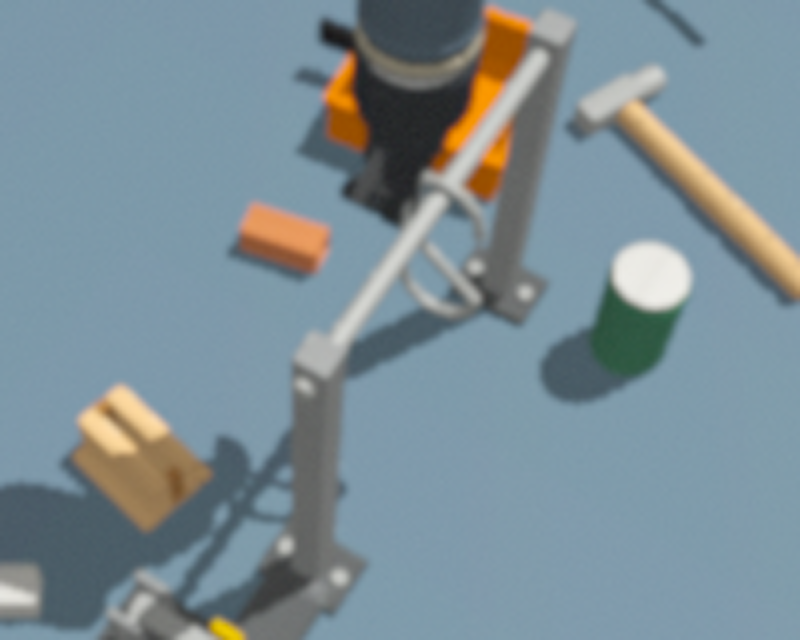

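Emit:
send_rows(plan=[[[0,0,2,0,0],[0,0,0,0,0],[0.3,0,0,0,0],[0.6,0,0,0,0],[0.6,0,0,0,0],[0.6,0,0,0,0],[0.6,0,0,0,0],[0.6,20,0,0,0],[0.6,40,0,0,0],[0.6,40,0,0,0]]])

```text
t: 13.3
ee_pos: [0.5008, -0.009, 0.2751]
tool_rot: [0.006, -0.006, 0.707, -0.707]
ft_force: [0.4, 0.2, 0.0]
grip_width: 0.0513
```

Run:
```python
from m2 import *
to((.455,.075,.20))
s=snapshot("wrist");save(s,"w3")
A=cloud(s,"wrist",np.ones((420,560),bool))
b=A[(A[:,0]>.58)&(A[:,0]<.69)&(abs(A[:,1]+.01)<.010)&(A[:,2]>.15)&(A[:,2]<.45)]
print(b.min(0),b.max(0))
for i in np.argsort(b[:,2])[::max(1,len(b)//30)]: print(b[i].round(3),end=' ')
```

```text
ee [ 0.5008 -0.009   0.2751] shift [ 44.3  75.1 -84.8] norm 121.7 toolx deg -179.03 jaw 0.0513 F [0.4 0.2 0. ] t 13.3
[ 0.59859654 -0.01027847  0.18825476] [ 0.6174902  -0.00211391  0.31846507]
[ 0.617 -0.01   0.188] [ 0.611 -0.005  0.204] [ 0.606 -0.006  0.223] [ 0.6   -0.004  0.225] [ 0.603 -0.007  0.226] [ 0.602 -0.01   0.266] [ 0.603 -0.01   0.273] [ 0.6   -0.004  0.279] [ 0.599 -0.005  0.284] [ 0.6   -0.006  0.288] [ 0.602 -0.01   0.292] [ 0.599 -0.006  0.296] [ 0.6   -0.003  0.299] [ 0.599 -0.006  0.3  ] [ 0.601 -0.009  0.302] [ 0.6   -0.006  0.303] [ 0.602 -0.009  0.304] [ 0.603 -0.01   0.306] [ 0.603 -0.003  0.307] [ 0.602 -0.009  0.308] [ 0.602 -0.005  0.309] [ 0.603 -0.004  0.311] [ 0.605 -0.002  0.312] [ 0.603 -0.009  0.313] [ 0.604 -0.003  0.314] [ 0.603 -0.008  0.314] [ 0.605 -0.008  0.315] [ 0.606 -0.009  0.315] [ 0.605 -0.008  0.316] [ 0.605 -0.005  0.316] [ 0.605 -0.007  0.318]
```

View pics/w3.png

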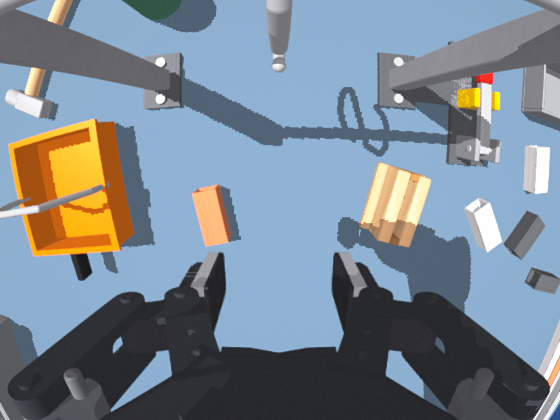

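Run:
```python
from m2 import *
s=snapshot("wrist");A=axes();e=sensors.read_state()["ee_pos"]
c=-s["R"].T@s["t"];print("cam in tool mm",np.round(A.T@(c-e)*1000,1),"cam optical axis in tool",np.round(A.T@s["R"][2],2))
P=cloud(s,"wrist",np.ones((420,560),bool))
def box(x0,x1,y0,y1,z0,z1): return P[(P[:,0]>x0)&(P[:,0]<x1)&(P[:,1]>y0)&(P[:,1]<y1)&(P[:,2]>z0)&(P[:,2]<z1)]
B=box(.35,.6,.17,.40,.054,.066);print("rim",rect(B))
B=box(.41,.6,.17,.40,.054,.066);print("rim no lug",rect(B))
B=box(.40,.6,.17,.40,.14,.16);print("bail",rect(B),B[:,2].max())
B=box(.35,.41,.2,.32,.045,.07);print("lug",rect(B))
B=box(.4,.52,.0,.15,.022,.04);print("cop",rect(B),np.median(B[:,2]))
B=box(.4,.52,.0,.15,.026,.04);print("cop",rect(B))
to((.455,.075,.20),-168.5)
```

```text
cam in tool mm [ -64.8 -134.6   -1.3] cam optical axis in tool [0.27 0.96 0.  ]
rim (array([470.2, 278.9]), array([207.7, 163.2]), 6.8, 3234)
rim no lug (array([490.5, 281.3]), array([166.9, 163.2]), 6.8, 2815)
bail (array([492.6, 264. ]), array([74.3,  8.4]), -82.8, 374) 0.1558929145900267
lug (array([388.8, 288.3]), array([63. , 42.8]), 89.5, 417)
cop (array([453.4,  76. ]), array([70.5, 31.4]), 10.8, 1382) 0.030556605925713715
cop (array([453.4,  76. ]), array([70.5, 31.4]), 10.8, 1341)
ee [ 0.4983 -0.0093  0.2753] shift [ 41.7  75.3 -85.1] norm 121.1 toolx deg -179.04 jaw 0.0511 F [ 0.8 -0.   0.8] t 13.4
turn -0.184 shift after turning [ 25.6  75.3 -91.2]
```

Emit:
send_rows(plan=[[[0.9,0,0,0,-0.175],[0.9,6.3,0,-45.9,0],[0.9,6.3,0,-45.9,0],[0.9,0,60,0,0],[0.9,0,60,0,0],[0.9,0,60,0,0],[0.9,0,50,0,0],[0.9,0,25,0,0],[0.9,0,7,0,0],[0.9,0,0,0,0]]])

```text
t: 14.65
ee_pos: [0.4727, 0.0789, 0.0136]
tool_rot: [0.068, -0.067, 0.704, -0.704]
ft_force: [-0.6, 0.1, 1.2]
grip_width: 0.0771
```

Run:
```python
from m2 import *
to((.4685,.0784,.013),-169)
```

```text
ee [0.4727 0.0789 0.0136] shift [ 4.3  0.6 -0.3] norm 4.3 toolx deg -169.01 jaw 0.0771 F [-0.6  0.1  1.2] t 14.65
turn -0.0 shift after turning [ 4.3  0.6 -0.3]
```

Emit:
send_rows(plan=[[[0,0,0,0,0],[0,0,0,0,0],[0,0,0,0,0],[0,0,0,0,0],[0,0,0,0,0],[0,0,-40,0,0],[0,0,-60,0,0],[0,0,-60,0,0],[0,0,-27,0,0.073],[0,0,0,0,0]]], grip_force=60)

```text
t: 15.9
ee_pos: [0.4732, 0.0788, 0.2028]
tool_rot: [-0.044, 0.04, -0.706, 0.706]
ft_force: [0.3, -0.6, -1.4]
grip_width: 0.0292
```

Emit:
send_rows(plan=[[[0,-19.8,0,-45.6,0],[0,-19.8,0,-45.6,0],[0,-19.8,0,-45.6,0],[0,-19.8,0,-45.6,0],[0,-19.8,0,-45.6,0],[0,0,0,0,0],[0,0,0,0,0]]])

```text
t: 16.77
ee_pos: [0.5424, 0.3157, 0.1984]
tool_rot: [-0.041, 0.043, -0.705, 0.707]
ft_force: [0.2, 0.3, -0.9]
grip_width: 0.0291
```

Run:
```python
from m2 import *
to((.5396,.3165,.033),-173.2)
s=snapshot("scene");save(s,"s4",(230,80,400,220),4)
```

```text
ee [0.5424 0.3157 0.1984] shift [  2.2 165.4  -1.5] norm 165.4 toolx deg -173.16 jaw 0.0291 F [ 0.2  0.3 -0.9] t 16.77
turn 0.001 shift after turning [  2.7 165.4  -1.2]
```

View pics/s4.png

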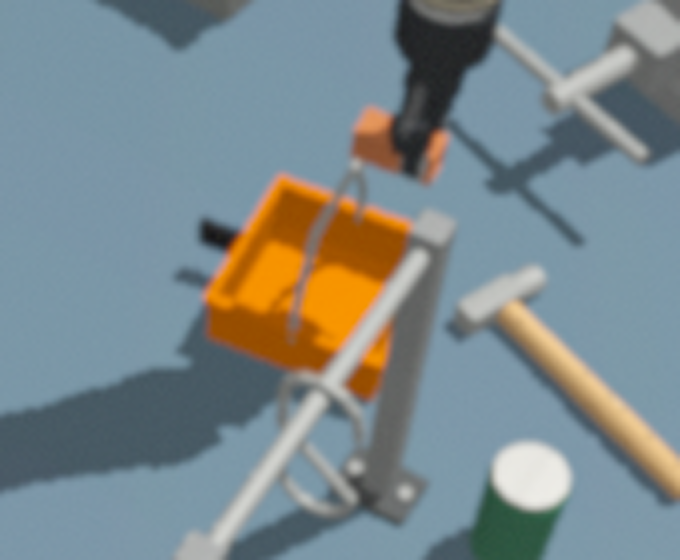

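Emit:
send_rows(plan=[[[0,2.5,50,-1,0],[0,0,50,0,0],[0,0,40,0,0],[0,0,25,0,0],[0,0,0,0,0],[0.5,0,0,0,0],[0.5,0,0,0,0],[0.5,0,-40,0,0],[0.5,0,-60,0,0],[0.5,0,-60,0,0]]])

```text
t: 18.08
ee_pos: [0.5407, 0.3174, 0.1982]
tool_rot: [0.043, -0.041, 0.706, -0.706]
ft_force: [1.6, 0.6, -0.5]
grip_width: 0.0431
```

Run:
```python
from m2 import *
to((.45,-.36,.22),-173.9)
s=snapshot("wrist");save(s,"w4")
P=cloud(s,"wrist",np.ones((420,560),bool))
def box(x0,x1,y0,y1,z0,z1): return P[(P[:,0]>x0)&(P[:,0]<x1)&(P[:,1]>y0)&(P[:,1]<y1)&(P[:,2]>z0)&(P[:,2]<z1)]
B=box(.40,.6,.17,.42,.14,.16);print("bail",rect(B),B[:,2].max())
im=s["frame"];d=masks_of("wrist","tube2_mid")
for x in d[:3]: C=cloud(s,"wrist",x["region"]);print(x["p"],x["location"],np.median(C,0).round(3),rect(C))
```

```text
ee [0.5407 0.3174 0.1982] shift [170.3 -22.3 661.9] norm 683.8 toolx deg -173.19 jaw 0.0431 F [ 1.6  0.6 -0.5] t 18.07
turn 0.012 shift after turning [162.1 -21.8 663.9]
bail (array([490.9, 282.2]), array([105.2,   8.2]), -83.0, 998) 0.15613591569483282
0.61 [280.0, 210.9] [0.524 0.314 0.036] (array([516.1, 313.5]), array([82.2, 30. ]), 7.7, 2204)
0.47 [473.5, 140.6] [0.626 0.156 0.082] (array([633.2,  64.6]), array([212.8,  72.9]), -86.4, 5789)
```

View pics/w4.png

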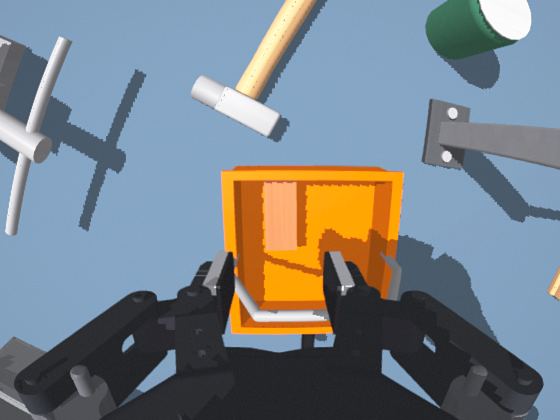

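Emit:
send_rows(plan=[[[0.9,16.7,-4,54.9,0],[0.9,16.7,-4,54.9,0],[0.9,16.7,-4,54.9,0],[0.9,16.7,-4,54.9,0],[0.9,16.7,-4,54.9,0],[0.9,16.7,0,54.9,0],[0.9,16.7,0,54.9,0],[0.9,16.7,0,54.9,0],[0.9,16.7,0,54.9,0],[0.9,16.7,0,54.9,0]]])

```text
t: 19.42
ee_pos: [0.4395, -0.2492, 0.2164]
tool_rot: [-0.043, 0.041, -0.705, 0.706]
ft_force: [0.8, 0.4, 0.4]
grip_width: 0.077
```

Emit:
send_rows(plan=[[[0.9,16.7,0,54.9,0],[0.9,16.7,0,54.9,0],[0.9,0,0,0,0.012],[0.9,0,0,0,0]]])

```text
t: 19.92
ee_pos: [0.4199, -0.3599, 0.2157]
tool_rot: [0.038, -0.037, 0.706, -0.706]
ft_force: [-0.2, 0.6, 0.6]
grip_width: 0.0768
```

```bash
cat > tubes.py <<'E'
from m2 import *
def tubes(cam="wrist"):
    s=snapshot(cam);P=cloud(s,cam,np.ones((420,560),bool));r={}
    for n,(x,y) in dict(alu1=(.446,-.311),alu4=(.536,-.407),dark=(.428,-.406),dark2=(.338,-.491)).items():
        B=P[(abs(P[:,0]-x)<.05)&(abs(P[:,1]-y)<.05)&(P[:,2]>.024)&(P[:,2]<.04)]
        print(n,rect(B) if len(B)>5 else len(B))
    return s
E
python3 - <<'E'
from tubes import *
s=tubes();save(s,"w5");to((.5357+.015,-.4075+.0016,.013),-173.9)
E
```

```text
alu1 (array([ 444.8, -311.1]), array([69.9, 31.1]), 33.3, 2106)
alu4 (array([ 535.4, -407.5]), array([70.5, 31.2]), 6.8, 2109)
dark (array([ 427.8, -406.1]), array([69.9, 31.1]), -35.4, 2045)
dark2 (array([ 338.3, -490.5]), array([71.4, 30.9]), 77.1, 420)
ee [ 0.4203 -0.3591  0.2156] shift [-124.4  202.7   60.7] norm 245.5 toolx deg -173.77 jaw 0.0771 F [ 0.2 -0.1 -0.9] t 19.98
turn 0.002 shift after turning [-124.7  202.6   60.4]
```

Emit:
send_rows(plan=[[[0.9,-41.5,0,20.2,0],[0.9,-41.5,0,20.2,0],[0.9,-41.5,0,20.2,0],[0.9,0,55,0,0],[0.9,0,60,0,0],[0.9,0,50,0,0],[0.9,0,30,0,0],[0.9,0,7.5,0,0],[0.9,0,0,0,0],[0,0,0,0,0]]])

```text
t: 21.22
ee_pos: [0.5514, -0.4078, 0.0149]
tool_rot: [-0.039, 0.037, -0.705, 0.707]
ft_force: [1.1, -1.1, 0.2]
grip_width: 0.0606
```

Emit:
send_rows(plan=[[[0,0,0,0,0],[0,0,0,0,0],[0,0,0,0,0],[0,0,0,0,0],[0,0,-40,0,0],[0,0,-60,0,0],[0,0,-60,0,0],[0,0,-47,0,0],[0,0,0,0,0]]])

```text
t: 22.35
ee_pos: [0.5519, -0.4088, 0.2251]
tool_rot: [-0.04, 0.035, -0.704, 0.708]
ft_force: [0.1, 0.2, -1.7]
grip_width: 0.029
```

Run:
```python
from m2 import *
to((.45,-.25,.21),-173.2);to((.5467,.2569,.21),-173.2)
```

```text
ee [ 0.5519 -0.4088  0.2251] shift [  84.6   13.5 -168.8] norm 189.3 toolx deg -173.89 jaw 0.029 F [ 0.1  0.2 -1.7] t 22.35
turn -0.012 shift after turning [  82.4   15.1 -169.8]
ee [ 0.5519 -0.4088  0.2251] shift [ -65.5   11.5 -662.6] norm 665.9 toolx deg -173.89 jaw 0.029 F [ 0.1  0.2 -1.7] t 22.35
turn -0.012 shift after turning [ -73.6   15.1 -661.7]
```

Emit:
send_rows(plan=[[[0,0,0,0,-0.012],[0,10.1,0,-53.3,0],[0,10.1,0,-53.3,0],[0,10.1,0,-53.3,0],[0,10.1,0,-53.3,0],[0,10.1,0,-53.3,0],[0,-5.9,0,-49.7,0],[0,-5.9,0,-49.7,0],[0,-5.9,0,-49.7,0],[0,-5.9,0,-49.7,0]]])

```text
t: 23.6
ee_pos: [0.4667, 0.0526, 0.2181]
tool_rot: [-0.041, 0.043, -0.706, 0.706]
ft_force: [0.1, -0.9, 0.1]
grip_width: 0.0285
```

Emit:
send_rows(plan=[[[0,-5.9,0,-49.7,0],[0,-31.6,0,-48.9,0],[0,-31.6,0,-48.9,0],[0,-31.6,0,-48.9,0],[0,0,10,0,0],[0,0,0,0,0],[0,0,0,0,0]]])

```text
t: 24.48
ee_pos: [0.5444, 0.2565, 0.209]
tool_rot: [-0.041, 0.042, -0.705, 0.706]
ft_force: [-0.1, -0.0, 0.2]
grip_width: 0.0291
```

Run:
```python
from m2 import *
to((.5467,.2569,.033),-173.2)
```

```text
ee [0.5444 0.2565 0.209 ] shift [ -2.6 176.   -0.4] norm 176.1 toolx deg -173.29 jaw 0.0291 F [-0.1 -0.   0.2] t 24.48
turn -0.002 shift after turning [ -2.3 176.   -0.2]
```

Emit:
send_rows(plan=[[[0,-1.5,50,0,0],[0,0,55,0,0],[0,0,45,0,0],[0,0,25,0,0],[0,0,0,0,0],[0.5,0,0,0,0],[0.5,0,0,0,0],[0.5,0,-40,0,0],[0.5,0,-60,0,0],[0.5,0,-70,0,0]]])

```text
out of range: row 10 has -70, outside -62.5 to 62.5
```

Emit:
send_rows(plan=[[[0.5,0,-40,0,0],[0.5,0,-60,0,0],[0.5,0,-50,0,0],[0.5,0,0,0,0]]])

```text
t: 24.98
ee_pos: [0.5463, 0.2584, 0.3655]
tool_rot: [0.045, -0.038, 0.707, -0.705]
ft_force: [-0.6, 0.1, -0.4]
grip_width: 0.0426
```

Run:
```python
from m2 import *
st()
s=snapshot("wrist")
for n in("tube1_mid","tube2_mid"):
  for x in masks_of("wrist",n)[:3]: C=cloud(s,"wrist",x["region"]);print(n,x["p"],x["location"],np.median(C,0).round(3),rect(C))
to((.44,-.35,.22),-213.4)
```

```text
{'t': 24.975, 'qpos': [-0.1562, 0.3034, -0.4673, 1.5184, 0.1409, 1.3426, -2.0896], 'ee_pos': [0.5463, 0.2584, 0.3655], 'tool_rot': [0.0448, -0.0378, 0.7071, -0.7047], 'ft_force': [-0.6404, 0.0924, -0.4191], 'grip_width': 0.0426}
tube1_mid 0.69 [541.8, 257.1] [ 0.449 -0.304  0.029] (array([ 452.2, -317.4]), array([70.9, 56.4]), 38.6, 554)
tube2_mid 0.7 [238.8, 182.0] [0.524 0.313 0.035] (array([520.8, 316.7]), array([72.7, 35.7]), 8.3, 1051)
ee [0.5444 0.257  0.359 ] shift [174.7 140.  590.4] norm 631.4 toolx deg -173.27 jaw 0.0428 F [ 0.2 -0.7 -0.3] t 25.12
turn 0.7 shift after turning [-247.   139.   564.2]
```

My lowering call was refused (a −70 shift), and the next call opened the hand up high, so the tube was dropped. I'll look at where it landed.

Run:
```python
from m2 import *
s=snapshot("wrist");save(s,"w6")
P=cloud(s,"wrist",np.ones((420,560),bool))
B=P[(P[:,0]>.4)&(P[:,0]<.6)&(P[:,1]>.17)&(P[:,1]<.40)&(P[:,2]>.14)&(P[:,2]<.16)];print("bail",rect(B))
s=snapshot("top");save(s,"t2",(110,180,260,300),4)
for n in("tube1_mid",):
  for x in masks_of("top",n)[:4]: C=cloud(s,"top",x["region"]);print(n,x["p"],x["location"],np.median(C,0).round(3),rect(C))
```

```text
bail (array([490.8, 280.5]), array([107.8,   8.6]), -82.7, 697)
tube1_mid 0.52 [357.3, 250.9] [ 0.446 -0.31   0.026] (array([ 445.2, -314.8]), array([76.5, 38.1]), 34.8, 304)
tube1_mid 0.52 [388.9, 253.1] [ 0.429 -0.404  0.027] (array([ 429.5, -409.8]), array([77.9, 36.7]), -37.3, 300)
tube1_mid 0.22 [341.5, 192.5] [ 0.617 -0.267  0.048] (array([ 614.7, -270.5]), array([126.2,  26.3]), 3.2, 283)
```

View pics/w6.png

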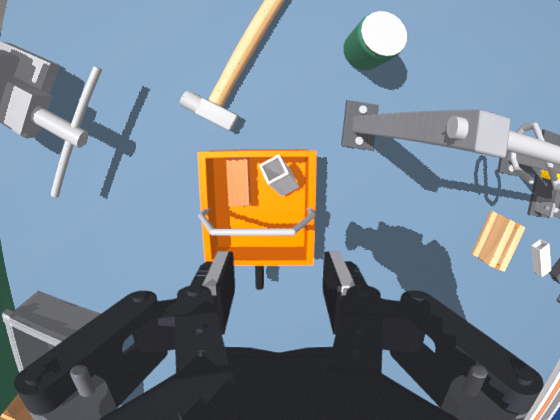

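Run:
```python
from m2 import *
s=snapshot("wrist");P=cloud(s,"wrist",np.ones((420,560),bool))
im=s["frame"].reshape(-1,3).astype(int)
m=np.zeros((420,560),bool);m[145:200,255:305]=1
f=s["frame"].astype(int);g=(f.max(2)-f.min(2)<40)&m
C=cloud(s,"wrist",g)
c=np.array([.4905,.2805]);u=np.array([.993,.1184]);v=np.array([-.1184,.993])
L=np.c_[(C[:,:2]-c)@u,(C[:,:2]-c)@v,C[:,2]]*1000
print(len(L))
for z0 in range(0,100,10):
    D=L[(L[:,2]>=z0)&(L[:,2]<z0+10)]
    if len(D)>4: print(z0,len(D),D.min(0).round(0),D.max(0).round(0),rect(D/1000))
to((.5467,.2569,.033),-173.2)
```

```text
852
0 19 [ 31. -39.   4.] [68. -3.  9.] (array([ 48.6, -19.1]), array([29.4, 28.5]), 32.0, 19)
10 40 [ 36. -42.  10.] [ 52. -22.  20.] (array([ 43.4, -32.2]), array([22.1,  5.1]), -57.0, 40)
20 89 [ 15. -59.  20.] [ 56. -20.  30.] (array([ 36. , -38.8]), array([36.3, 27. ]), 30.9, 89)
30 99 [ 18. -57.  30.] [ 59. -17.  40.] (array([ 40.5, -36.8]), array([37.5, 28.6]), 28.4, 99)
40 106 [ 23. -55.  40.] [ 64. -14.  50.] (array([ 45.1, -34.4]), array([36.5, 29.1]), 28.9, 106)
50 129 [ 28. -52.  50.] [ 69. -11.  60.] (array([ 49.5, -31.7]), array([37.4, 28.9]), 29.4, 129)
60 180 [ 33. -50.  60.] [77. -6. 70.] (array([ 54.1, -27.7]), array([37.6, 29.6]), 32.2, 180)
70 148 [ 36. -47.  70.] [74. -7. 80.] (array([ 55.3, -26.6]), array([30. , 29.8]), 33.8, 148)
80 42 [ 40. -44.  80.] [ 56. -17.  82.] (array([ 49.9, -29.9]), array([30.1,  5.8]), -57.6, 42)
ee [0.5444 0.2577 0.3584] shift [ -2.9 325.4   0.8] norm 325.4 toolx deg -173.21 jaw 0.0426 F [-0.3 -0.6 -0.4] t 25.32
turn -0.0 shift after turning [ -2.2 325.4   1.1]
```

Emit:
send_rows(plan=[[[0.5,0,0,0,-0.154],[0.5,0,0,0,-0.154],[0.5,0,0,0,-0.154],[0.9,38.1,0,42,0],[0.9,38.1,0,42,0],[0.9,38.1,0,42,0],[0.9,38.1,0,42,0],[0.9,38.1,0,42,0],[0.9,38.1,0,42,0],[0.9,38.1,0,42,0]]])

```text
t: 26.58
ee_pos: [0.4824, -0.1356, 0.3593]
tool_rot: [0.202, -0.203, 0.678, -0.677]
ft_force: [0.1, 1.1, 0.6]
grip_width: 0.0769
```

Emit:
send_rows(plan=[[[0.9,38.1,0,42,0],[0.9,38.1,0,42,0],[0.9,38.1,0,42,0],[0.9,0,50,0,0],[0.9,0,60,0,0],[0.9,0,50,0,0],[0.9,0,0,0,0],[0.9,0,0,0,0]]])

```text
t: 27.58
ee_pos: [0.4579, -0.3024, 0.2014]
tool_rot: [-0.203, 0.202, -0.677, 0.678]
ft_force: [0.4, 0.1, 1.0]
grip_width: 0.0769
```

Run:
```python
from tubes import *
s=tubes();tubes("top");to((.4574,-.3029,.013),-146.7)
```

```text
alu1 (array([ 445.2, -311.2]), array([70.5, 29.9]), 32.7, 2146)
alu4 0
dark (array([ 427.7, -406.2]), array([70.5, 32.1]), -35.6, 1562)
dark2 (array([ 345.2, -474. ]), array([35.9, 24.9]), 75.6, 368)
alu1 (array([ 445.3, -309.3]), array([66.6, 30.3]), 32.0, 63)
alu4 0
dark 0
dark2 (array([ 338. , -490.5]), array([70.2, 29.9]), 75.4, 223)
ee [ 0.4583 -0.3026  0.2024] shift [  1.3 189.4  -1.1] norm 189.4 toolx deg -146.72 jaw 0.0767 F [ 0.2 -0.1  0.5] t 27.68
turn -0.0 shift after turning [  0.9 189.4  -0.3]
```

Emit:
send_rows(plan=[[[0.9,0,60,0,0],[0.9,0,60,0,0],[0.9,0,45,0,0],[0.9,0,20,0,0],[0.9,0,4,0,0],[0.9,0,0,0,0],[0,0,0,0,0],[0,0,0,0,0],[0,0,0,0,0],[0,0,0,0,0]]])

```text
t: 28.92
ee_pos: [0.4575, -0.3023, 0.0119]
tool_rot: [-0.203, 0.202, -0.677, 0.678]
ft_force: [-0.6, -0.4, 5.6]
grip_width: 0.0288
```

Emit:
send_rows(plan=[[[0,0,0,0,0],[0,0,-40,0,0],[0,0,-60,0,0],[0,0,-60,0,0],[0,0,-47,0,0],[0,0,0,0,-0.1786],[0,0,0,0,-0.1786],[0,0,0,0,-0.1786],[0,0,0,0,-0.1786],[0,0,0,0,-0.1786]]])

```text
t: 30.18
ee_pos: [0.4564, -0.3017, 0.2176]
tool_rot: [0.477, -0.477, 0.522, -0.522]
ft_force: [0.1, -0.0, -0.1]
grip_width: 0.0293
```

Emit:
send_rows(plan=[[[0,0,0,0,-0.1786],[0,0,0,0,-0.1786],[0,0,0,0,-0.1786],[0,0,0,0,-0.1786],[0,0,0,0,-0.1786],[0,0,0,0,-0.1786],[0,0,0,0,-0.1786],[0,0,0,0,-0.1786],[0,0,0,0,-0.1786],[0,0,0,0,-0.1786]]])

```text
t: 31.42
ee_pos: [0.4563, -0.3018, 0.2176]
tool_rot: [0.706, -0.706, -0.044, 0.044]
ft_force: [0.2, 0.0, -0.4]
grip_width: 0.0294
```

Run:
```python
from m2 import *
print(np.round(sensors.read_state()["qpos"],2));to((.44,.1,.22),6.8);to((.4363,.3041,.21),6.8)
```

```text
[ 1.06  0.36 -0.69  1.83  0.27  1.04  1.96]
ee [ 0.4563 -0.3018  0.2176] shift [ 33.5  -2.4 400.7] norm 402.1 toolx deg 7.1 jaw 0.0294 F [ 0.2  0.  -0.4] t 31.43
turn 0.005 shift after turning [ 31.4  -2.4 400.9]
ee [ 0.4563 -0.3018  0.2176] shift [ 55.1   7.7 603.7] norm 606.3 toolx deg 7.1 jaw 0.0294 F [ 0.2  0.  -0.4] t 31.43
turn 0.005 shift after turning [ 51.9   7.6 604. ]
```

Emit:
send_rows(plan=[[[0,4.8,0,54.9,0.005],[0,4.8,0,54.9,0],[0,4.8,0,54.9,0],[0,4.8,0,54.9,0],[0,4.8,0,54.9,0],[0,4.8,0,54.9,0],[0,4.8,0,54.9,0],[0,4.8,0,54.9,0],[0,4.8,0,54.9,0],[0,4.8,0,54.9,0]]])

```text
t: 32.67
ee_pos: [0.4419, 0.2502, 0.2177]
tool_rot: [-0.706, 0.706, 0.04, -0.04]
ft_force: [0.6, -0.2, -0.6]
grip_width: 0.0289
```

Emit:
send_rows(plan=[[[0,4.8,0,54.9,0],[0,0,0,0,0],[0,0,0,0,0],[0,0,0,0,0]]])

```text
t: 33.17
ee_pos: [0.4413, 0.3021, 0.2175]
tool_rot: [-0.705, 0.707, 0.039, -0.039]
ft_force: [0.7, 0.6, -0.5]
grip_width: 0.029
```

Run:
```python
from m2 import *
to((.4363,.3041,.033),6.8)
s=snapshot("wrist");P=cloud(s,"wrist",np.ones((420,560),bool))
B=P[(P[:,0]>.4)&(P[:,0]<.6)&(P[:,1]>.17)&(P[:,1]<.40)&(P[:,2]>.14)&(P[:,2]<.16)];print("bail",rect(B) if len(B)>4 else 0)
```

```text
ee [0.4413 0.3021 0.2175] shift [ -4.7 184.5   2.8] norm 184.6 toolx deg 6.33 jaw 0.029 F [ 0.7  0.6 -0.5] t 33.17
turn -0.008 shift after turning [ -4.7 184.5   2.5]
bail (array([494. , 242.3]), array([26.1,  7.4]), -82.3, 315)
```

Emit:
send_rows(plan=[[[0,-4.7,50,2.5,-0.008],[0,0,60,0,0],[0,0,45,0,0],[0,0,29,0,0],[0,0,0,0,0],[0.5,0,0,0,0],[0.5,0,0,0,0],[0.5,0,-40,0,0],[0.5,0,-60,0,0],[0.5,0,-60,0,0]]])

```text
t: 34.48
ee_pos: [0.4358, 0.3061, 0.1966]
tool_rot: [0.706, -0.706, -0.043, 0.042]
ft_force: [2.1, -0.4, 0.0]
grip_width: 0.043
```

Run:
```python
from tubes import *
s=tubes("top");save(s,"t3",(110,180,260,300),4)
for x in masks_of("top","tube1_mid")[:4]: C=cloud(s,"top",x["region"]);print(x["p"],x["location"],np.median(C,0).round(3),rect(C))
s=snapshot("wrist");save(s,"w7");P=cloud(s,"wrist",np.ones((420,560),bool))
B=P[(P[:,0]>.4)&(P[:,0]<.6)&(P[:,1]>.17)&(P[:,1]<.40)&(P[:,2]>.14)&(P[:,2]<.16)];print("bail",rect(B) if len(B)>4 else 0)
u=np.radians(-35.5);t=np.array([.4278,-.4062])
to((*(t-.015*np.array([np.cos(u),np.sin(u)])),.2),-35.5)
```

```text
alu1 0
alu4 0
dark (array([ 428.5, -406.3]), array([70.5, 31. ]), -35.6, 229)
dark2 (array([ 338.1, -490.2]), array([70.4, 29.7]), 75.4, 226)
0.76 [149.3, 248.5] [0.468 0.298 0.046] (array([466.8, 283. ]), array([72.9, 69.2]), -73.4, 246)
0.24 [338.0, 193.0] [ 0.615 -0.267  0.048] (array([ 614. , -269.7]), array([125.6,  25.4]), 3.3, 296)
bail (array([489.7, 281.7]), array([106.7,   8.9]), -83.3, 1005)
ee [0.4374 0.3078 0.1984] shift [-106.6   -4.7 -697.5] norm 705.6 toolx deg 6.92 jaw 0.0425 F [ 0.1 -0.4 -1.6] t 34.62
turn 0.74 shift after turning [ 391.8   -1.6 -586.9]
```

View pics/w7.png

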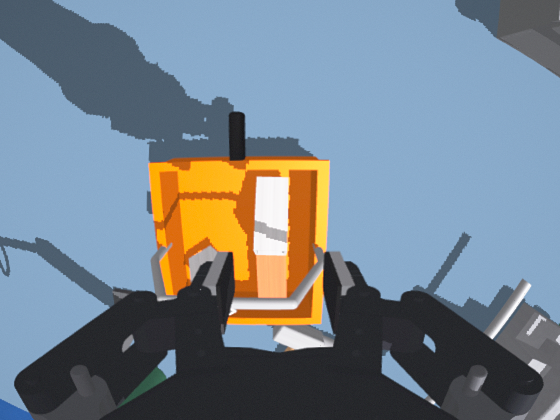

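Emit:
send_rows(plan=[[[0.9,0,0,0,0.185],[0.9,0,0,0,0.185],[0.9,0,0,0,0.185],[0.9,0,0,0,0.185],[0.9,32.9,0,-39.6,0],[0.9,32.9,0,-39.6,0],[0.9,32.9,0,-39.6,0],[0.9,32.9,0,-39.6,0],[0.9,32.9,0,-39.6,0],[0.9,32.9,0,-39.6,0]]])

```text
t: 35.88
ee_pos: [0.458, -0.0039, 0.1935]
tool_rot: [-0.673, 0.674, -0.215, 0.215]
ft_force: [0.9, 0.3, -0.2]
grip_width: 0.0765
```

Emit:
send_rows(plan=[[[0.9,27.8,0,-49.9,0],[0.9,27.8,0,-49.9,0],[0.9,27.8,0,-49.9,0],[0.9,27.8,0,-49.9,0],[0.9,27.8,0,-49.9,0],[0.9,27.8,0,-49.9,0],[0.9,27.8,0,-49.9,0],[0.9,0,0,0,0],[0.9,0,0,0,0],[0.9,0,0,0,0]]])

```text
t: 37.12
ee_pos: [0.4151, -0.3975, 0.1937]
tool_rot: [0.674, -0.674, 0.215, -0.214]
ft_force: [-0.5, -0.1, -0.3]
grip_width: 0.077
```

Run:
```python
from tubes import *
print(np.round(sensors.read_state()["qpos"],2))
tubes();tubes("scene");to((.4156,-.3975,.013),-35.5)
```

```text
[ 1.02  0.39 -0.43  1.81  0.19  0.99  1.48]
alu1 0
alu4 0
dark (array([ 427.3, -405.7]), array([70. , 30.1]), -35.4, 2234)
dark2 (array([ 337.7, -490.6]), array([71.2, 30.7]), 75.8, 1977)
alu1 0
alu4 0
dark (array([ 428. , -406.3]), array([71.3, 30.4]), -34.9, 250)
dark2 (array([ 338. , -491.6]), array([69.9, 32.4]), 75.8, 270)
ee [ 0.4152 -0.3979  0.194 ] shift [1.00e-01 1.81e+02 6.00e-01] norm 181.0 toolx deg -35.31 jaw 0.0768 F [-0.  -0.6 -0.2] t 37.23
turn 0.003 shift after turning [1.00e-01 1.81e+02 6.00e-01]
```

Emit:
send_rows(plan=[[[0.8,0,60,0,0],[0.8,0,60,0,0],[0.8,0,40,0,0],[0.8,0,17,0,0],[0.8,0,4,0,0],[0.8,0,0,0,0],[0,0,0,0,0],[0,0,0,0,0],[0,0,0,0,0],[0,0,0,0,0]]])

```text
t: 38.48
ee_pos: [0.4154, -0.4, 0.0141]
tool_rot: [-0.673, 0.674, -0.215, 0.216]
ft_force: [-0.6, 0.6, 6.2]
grip_width: 0.0289
```

Emit:
send_rows(plan=[[[0,0,0,0,0],[0,0,-40,0,0],[0,0,-60,0,0],[0,0,-60,0,0],[0,0,-42,0,0],[0,0,0,0,-0.185],[0,0,0,0,-0.185],[0,0,0,0,-0.185],[0,0,0,0,-0.183],[0,0,0,0,0]]])

```text
t: 39.72
ee_pos: [0.4143, -0.3994, 0.2147]
tool_rot: [0.706, -0.706, -0.041, 0.041]
ft_force: [0.1, 0.4, -1.3]
grip_width: 0.0286
```

Run:
```python
from m2 import *
to((.46,-.02,.21),6.8);to((.4434,.2445,.21),6.8)
```

```text
ee [ 0.4143 -0.3994  0.2147] shift [ 89.6   4.8 371.5] norm 382.1 toolx deg 6.69 jaw 0.0286 F [ 0.1  0.4 -1.3] t 39.73
turn -0.002 shift after turning [ 90.3   4.7 371.3]
ee [ 0.4143 -0.3994  0.2147] shift [103.9   4.9 636.1] norm 644.6 toolx deg 6.69 jaw 0.0286 F [ 0.1  0.4 -1.3] t 39.73
turn -0.002 shift after turning [105.1   4.7 635.9]
```

Emit:
send_rows(plan=[[[0,12.9,0,53,0],[0,12.9,0,53,0],[0,12.9,0,53,0],[0,12.9,0,53,0],[0,12.9,0,53,0],[0,12.9,0,53,0],[0,12.9,0,53,0],[0,3,0,52.9,0],[0,3,0,52.9,0],[0,3,0,52.9,0]]])

```text
t: 40.98
ee_pos: [0.45, 0.1398, 0.215]
tool_rot: [-0.706, 0.706, 0.041, -0.04]
ft_force: [0.7, -0.1, -0.5]
grip_width: 0.0293
```

Emit:
send_rows(plan=[[[0,3,0,52.9,0],[0,3,0,52.9,0],[0,0,0,0,0],[0,0,0,0,0],[0,0,0,0,0]]])

```text
t: 41.6
ee_pos: [0.444, 0.2424, 0.2146]
tool_rot: [-0.705, 0.706, 0.041, -0.041]
ft_force: [-0.1, 0.4, -1.5]
grip_width: 0.0289
```

Run:
```python
from m2 import *
to((.4434,.2445,.033),6.8)
```

```text
ee [0.444  0.2424 0.2146] shift [ -0.4 181.6   2.4] norm 181.6 toolx deg 6.62 jaw 0.0289 F [-0.1  0.4 -1.5] t 41.6
turn -0.003 shift after turning [ -0.4 181.6   2.2]
```

Emit:
send_rows(plan=[[[0,-0.4,50,2.3,0],[0,0,60,0,0],[0,0,45,0,0],[0,0,26,0,0],[0,0,0,0,0],[0.5,0,0,0,0],[0.5,0,0,0,0],[0.5,0,-40,0,0],[0.5,0,-60,0,0],[0.5,0,-60,0,0]]])

```text
t: 42.85
ee_pos: [0.4429, 0.2464, 0.1965]
tool_rot: [0.706, -0.706, -0.043, 0.042]
ft_force: [0.9, -0.0, 0.2]
grip_width: 0.0426
```

Emit:
send_rows(plan=[[[0.5,0,-20,0,0],[0.7,0,0,0,0],[0.7,0,0,0,0]]])

```text
t: 43.22
ee_pos: [0.4424, 0.2457, 0.2131]
tool_rot: [-0.705, 0.706, 0.042, -0.042]
ft_force: [0.3, -0.4, -0.5]
grip_width: 0.0595
```

Run:
```python
from m2 import *
s=snapshot("wrist");save(s,"w8");P=cloud(s,"wrist",np.ones((420,560),bool))
B=P[(P[:,0]>.4)&(P[:,0]<.6)&(P[:,1]>.17)&(P[:,1]<.40)&(P[:,2]>.14)&(P[:,2]<.16)];print("bail",rect(B) if len(B)>4 else 0)
f=s["frame"].astype(int);blk=(f.max(2)<60);r,c=np.nonzero(blk&(s["range_z"]>0))
C=world(s,"wrist",np.c_[c,r],s["range_z"][r,c]);L=C[(C[:,0]<.415)&(C[:,0]>.34)&(abs(C[:,1]-.27)<.04)&(C[:,2]>.045)&(C[:,2]<.07)]
print("lug",len(L),rect(L),np.median(L[:,2]))
to((.3942,.2695,.035),6.8)
for n in("tube3_mid","tube1_mid"):
  for x in masks_of("wrist",n)[:3]: C=cloud(s,"wrist",x["region"]);print(n,x["p"],x["location"],np.median(C,0).round(3),rect(C))
```

```text
bail (array([491.4, 263.1]), array([71.4,  7.6]), -83.3, 1099)
lug 207 (array([387.1, 267.8]), array([39.6, 11.8]), 7.8, 207) 0.05943138629285111
ee [0.4423 0.2456 0.2127] shift [-44.6 177.7  29.6] norm 185.6 toolx deg 6.82 jaw 0.0597 F [-0.2  0.2 -0.3] t 43.27
turn 0.0 shift after turning [-44.9 177.7  29.4]
tube3_mid 0.87 [278.8, 218.6] [0.469 0.249 0.045] (array([476.8, 250.5]), array([84.2, 34.7]), 5.1, 2259)
tube3_mid 0.59 [4.6, 375.1] [ 0.622 -0.003  0.193] (array([635.3,  -2.8]), array([54.6,  7. ]), -2.1, 140)
tube3_mid 0.49 [23.4, 298.3] [ 0.616 -0.132  0.04 ] (array([554.5,  22.5]), array([416.7, 297.5]), -30.7, 1848)
```

View pics/w8.png

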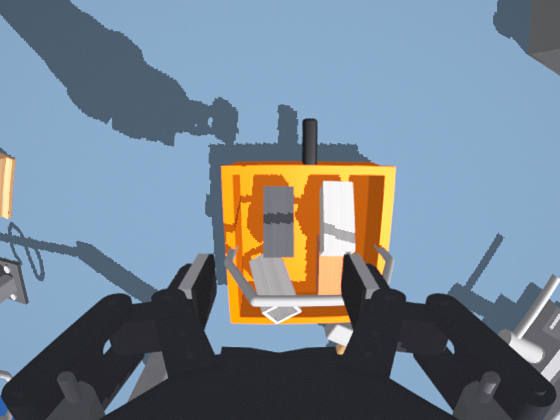

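Emit:
send_rows(plan=[[[0.6,-45.2,0,28.7,0],[0.6,0,0,0,0],[0.6,0,55,0,0],[0.6,0,55,0,0],[0.6,0,45,0,0],[0.6,0,20,0,0],[0.6,0,3,0,0],[0.6,0,0,0,0],[0.6,0,0,0,0]]])

```text
t: 44.5
ee_pos: [0.3954, 0.2699, 0.0367]
tool_rot: [0.706, -0.706, -0.043, 0.041]
ft_force: [-0.2, 0.0, -0.3]
grip_width: 0.0515
```

Run:
```python
from m2 import *
to((.3942,.2688,.035),6.8)
```

```text
ee [0.3954 0.2699 0.0367] shift [-1.3  1.7 -1. ] norm 2.4 toolx deg 6.81 jaw 0.0515 F [-0.2  0.  -0.3] t 44.5
turn 0.0 shift after turning [-1.3  1.7 -1. ]
```

Close hard and lift a little to see how it sags.

Emit:
send_rows(plan=[[[0,0,1,-0.5,0],[0,0,0,0,0],[0,0,0,0,0],[0,0,0,0,0],[0,0,0,0,0],[0,0,0,0,0],[0,0,0,0,0],[0,0,0,0,0]]], grip_force=120)

```text
t: 45.5
ee_pos: [0.395, 0.2689, 0.0354]
tool_rot: [-0.706, 0.706, 0.042, -0.042]
ft_force: [-1.2, -1.2, 6.3]
grip_width: 0.0102
```

Emit:
send_rows(plan=[[[0,0,-5,0,0],[0,0,-10,0,0],[0,0,-15,0,0],[0,0,-20,0,0],[0,0,-20,0,0],[0,0,-20,0,0],[0,0,0,0,0],[0,0,0,0,0],[0,0,0,0,0]]])

```text
t: 46.62
ee_pos: [0.3941, 0.2684, 0.124]
tool_rot: [-0.706, 0.706, 0.042, -0.043]
ft_force: [-0.5, -0.1, -4.7]
grip_width: 0.0103
```

```bash
cat > bin.py <<'E'
from m2 import *
def binpose(cams=("scene","top")):
    e=sensors.read_state()["ee_pos"]
    for cam in cams:
        s=snapshot(cam);P=cloud(s,cam,np.ones((420,560),bool));f=s["frame"].astype(int)
        org=(f[...,0]>150)&(f[...,2]<90)&(f[...,0]-f[...,2]>110)
        O=cloud(s,cam,org);O=O[np.linalg.norm(O[:,:2]-(e[:2]+[.1,.005]),axis=1)<.17];O=O[(O[:,2]<e[2]+.15)]
        # bail: grey points well above grip
        B=P[(np.linalg.norm(P[:,:2]-(e[:2]+[.1,.005]),axis=1)<.07)&(P[:,2]>e[2]+.085)&(P[:,2]<e[2]+.15)]
        hi=O[O[:,2]>e[2]-.01] if len(O) else O
        print(cam,"orange",len(O),O.min(0).round(3),O.max(0).round(3))
        if len(O)>50:
            # rim far edge and near edge heights
            xs=O[:,0];far=O[xs>np.percentile(xs,97)];near=O[xs<np.percentile(xs,6)]
            print("  far-end ztop",far[:,2].max().round(4),"x",far[:,0].max().round(4)," near ztop",near[:,2].max().round(4),near[:,0].min().round(4))
        if len(B)>4: print("  bail",rect(B),"z med/max",np.median(B[:,2]).round(4),B[:,2].max().round(4))
    return s
E
python3 - <<'E'
from bin import *
binpose();to((.3942,.2695,.126))
s=snapshot("scene");save(s,"s5",(240,60,400,190),4)
E
```

```text
scene orange 1045 [ 0.343  0.191 -0.004] [0.568 0.365 0.153]
  far-end ztop 0.1502 x 0.5685  near ztop 0.1508 0.343
  bail (array([460.7, 273.6]), array([116.9,  70.2]), -83.2, 128) z med/max 0.2406 0.274
top orange 808 [0.409 0.191 0.082] [0.574 0.36  0.241]
  far-end ztop 0.1455 x 0.5739  near ztop 0.2412 0.4093
  bail (array([489.2, 277.2]), array([101.1,  77.2]), 57.5, 146) z med/max 0.2383 0.2702
ee [0.3943 0.2687 0.1242] shift [ 0.  -1.8  0.8] norm 2.0 toolx deg 6.84 jaw 0.0105 F [-0.1  0.1 -3.9] t 46.73
```

View pics/s5.png

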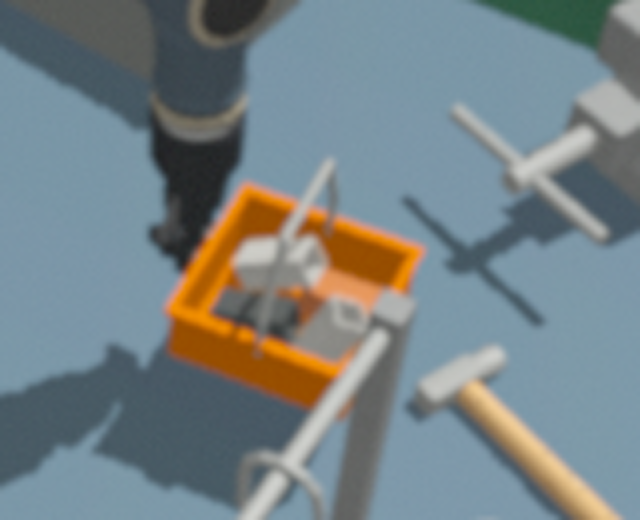

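Run:
```python
from m2 import *
e=sensors.read_state()["ee_pos"];A=axes();X=A[:2,0];Z=A[:2,2]
for cam in("scene","top"):
    s=snapshot(cam);P=cloud(s,cam,np.ones((420,560),bool))
    L=np.c_[(P[:,:2]-e[:2])@X-.0963,(P[:,:2]-e[:2])@Z-.0007,P[:,2]-e[2]+.0354]*1000
    # bin local; high stuff between rim and bail
    D=L[(L[:,0]>8)&(L[:,0]<90)&(abs(L[:,1])<72)&(L[:,2]>66)&(L[:,2]<140)]
    print(cam,len(D),D.min(0).round(0),D.max(0).round(0),np.percentile(D[:,1],[5,95]).round(0))
    D=L[(L[:,0]<-8)&(L[:,0]>-70)&(abs(L[:,1])<68)&(L[:,2]>40)&(L[:,2]<140)];print(" near side high",len(D),D[:,2].max().round(0) if len(D) else "")
    B=L[(abs(L[:,0])<12)&(abs(L[:,1])<60)&(L[:,2]>135)&(L[:,2]<165)];print(" bail local",np.median(B,0).round(1),len(B),B.min(0).round(1),B.max(0).round(1))
    R=L[(abs(L[:,0])<84)&(abs(L[:,1])<84)&(L[:,2]>50)&(L[:,2]<75)&(np.maximum(abs(L[:,0])/80,abs(L[:,1])/75)>.93)]
    print(" rim plane z=ax+by+c",np.round(np.linalg.lstsq(np.c_[R[:,:2],np.ones(len(R))],R[:,2],rcond=None)[0],3),len(R))
    H=P[(P[:,0]>.585)&(P[:,0]<.68)&(abs(P[:,1]+.007)<.02)&(P[:,2]>.15)&(P[:,2]<.36)];H=H[(H[:,2]<.3)]
    print(" hook",len(H),H.min(0).round(3),H.max(0).round(3),"y med",np.median(H[:,1]).round(4))
```

```text
scene 57 [ 35. -49.  66.] [ 75. -11.  82.] [-48. -14.]
 near side high 126 64.0
 bail local [  2.8  -8.9 151.1] 70 [ -3.1 -57.  135.1] [  5.5  50.  157.5]
 rim plane z=ax+by+c [-1.0000e-02 -3.0000e-03  5.8489e+01] 408
 hook 154 [ 0.601 -0.013  0.18 ] [ 0.666 -0.002  0.3  ] y med -0.0091
top 57 [ 36. -49.  66.] [ 74. -15.  83.] [-46. -18.]
 near side high 243 64.0
 bail local [  0.8  -4.8 150.1] 137 [ -3.  -54.3 136.4] [  5.9  50.1 157.1]
 rim plane z=ax+by+c [-9.0000e-03 -1.0000e-03  5.6753e+01] 592
 hook 61 [ 0.6   -0.011  0.178] [ 0.665 -0.003  0.297] y med -0.0081
```

Emit:
send_rows(plan=[[[0,0,0,0,0.05],[0,0,0,0,0.05],[0,2.4,0,-24.4,0],[0,2.4,0,-24.4,0],[0,4.4,0,-30.1,0],[0,4.4,0,-30.1,0],[0,4.4,0,-30.1,0],[0,0,0,0,0],[0,0,0,0,0]]])

```text
t: 48.0
ee_pos: [0.4154, 0.1308, 0.1249]
tool_rot: [0.707, -0.707, -0.007, 0.007]
ft_force: [0.7, -0.4, -4.9]
grip_width: 0.0105
```

Run:
```python
from m2 import *
st();to((.43,.05,.1234),1.1)
```

```text
{'t': 48.0, 'qpos': [0.31, 0.3459, -0.8362, 2.1602, 0.3662, 0.778, 0.8282], 'ee_pos': [0.4154, 0.1308, 0.1249], 'tool_rot': [0.7073, -0.7069, -0.0071, 0.0068], 'ft_force': [0.69, -0.4186, -4.9459], 'grip_width': 0.0105}
ee [0.4154 0.1308 0.1249] shift [ 13.    1.5 -81. ] norm 82.1 toolx deg 1.12 jaw 0.0105 F [ 0.7 -0.4 -4.9] t 48.0
turn 0.0 shift after turning [ 13.    1.5 -81. ]
```

Emit:
send_rows(plan=[[[0,4.3,0,-27,0],[0,4.3,0,-27,0],[0,4.3,0,-27,0],[0,6.3,0,-21.8,0],[0,6.3,0,-21.8,0],[0,6.3,0,-21.8,0],[0,10,0,0,0],[0,0,0,0,0],[0,0,0,0,0],[0,0,0,0,0]]])

```text
t: 49.25
ee_pos: [0.4596, -0.0145, 0.1248]
tool_rot: [-0.707, 0.707, 0.007, -0.008]
ft_force: [-1.0, 0.1, -5.8]
grip_width: 0.0105
```

```bash
cat > bh.py <<'E'
from m2 import *
def bh(name=None,crop=(200,130,400,280)):
    e=sensors.read_state()["ee_pos"];A=axes();X=A[:2,0];Z=A[:2,2]
    for cam in("scene","top"):
        s=snapshot(cam);P=cloud(s,cam,np.ones((420,560),bool))
        if name and cam=="scene": save(s,name,crop,4)
        L=np.c_[(P[:,:2]-e[:2])@X-.0975,(P[:,:2]-e[:2])@Z-.0007,P[:,2]-e[2]+.0354]*1000
        m=(abs(L[:,0])<12)&(abs(L[:,1])<60)&(abs(L[:,1])>8)&(L[:,2]>140)&(L[:,2]<165);B=L[m]
        print(cam,"bail local",np.median(B,0).round(1),len(B),"world",np.median(P[m],0).round(4))
        H=P[(P[:,0]>.585)&(P[:,0]<.68)&(abs(P[:,1]+.007)<.012)&(P[:,2]>.17)&(P[:,2]<.36)]
        print(" hook",len(H),H.min(0).round(3),H.max(0).round(3),"y med",np.median(H[:,1]).round(4))
        D=L[(L[:,0]>12)&(L[:,0]<90)&(abs(L[:,1])<72)&(L[:,2]>66)&(L[:,2]<90)];print(" tube top",len(D),D.min(0).round(0),D.max(0).round(0)) if len(D) else 0
E
python3 - <<'E'
from bh import *
bh();to((.473,-.014,.1234),1.1)
E
```

```text
scene bail local [  1.3 -15.7 151.5] 77 world [ 0.5583 -0.0274  0.2409]
 hook 270 [ 0.601 -0.019  0.181] [0.666 0.005 0.331] y med -0.009
 tube top 24 [ 17. -55.  66.] [ 52. -32.  75.]
top bail local [ -0.3  -8.4 149.6] 104 world [ 0.557  -0.0201  0.2389]
 hook 180 [ 0.6   -0.019  0.177] [0.665 0.003 0.329] y med -0.008
 tube top 47 [ 14. -63.  66.] [74. -0. 88.]
ee [ 0.4597 -0.0149  0.1248] shift [13.3  1.4  0.6] norm 13.4 toolx deg 1.15 jaw 0.0103 F [ 0.1 -0.4 -4.8] t 49.35
turn 0.001 shift after turning [13.3  1.4  0.6]
```

Emit:
send_rows(plan=[[[0,15,0,0,0],[0,15,0,0,0],[0,13,0,0,0],[0,0,0,0,0],[0,10,3,0,0],[0,4,7,0,0],[0,4,7,0,0],[0,0,0,0,0],[0,0,0,0,0]]])

```text
t: 50.48
ee_pos: [0.5208, -0.014, 0.1077]
tool_rot: [-0.707, 0.707, 0.007, -0.007]
ft_force: [-0.1, -0.4, -5.5]
grip_width: 0.0102
```

Run:
```python
from bh import *
bh("s6",(220,130,380,260));to((.5332,-.014,.0734),1.1)
```

```text
scene bail local [  0.6 -21.1 151.3] 76 world [ 0.619  -0.0325  0.2236]
 hook 277 [ 0.601 -0.019  0.179] [0.666 0.005 0.33 ] y med -0.009
 tube top 61 [ 13. -63.  66.] [ 50. -25.  78.]
top bail local [ -1.1 -11.7 150.2] 100 world [ 0.6173 -0.0231  0.2225]
 hook 187 [ 0.6   -0.019  0.177] [0.665 0.003 0.33 ] y med -0.0081
 tube top 21 [ 16. -62.  66.] [ 36. -28.  76.]
ee [ 0.5209 -0.0141  0.108 ] shift [12.2 34.6 -0.1] norm 36.7 toolx deg 1.1 jaw 0.0099 F [-0.7  0.3 -5.3] t 50.58
turn 0.0 shift after turning [12.3 34.6 -0.2]
```

View pics/s6.png

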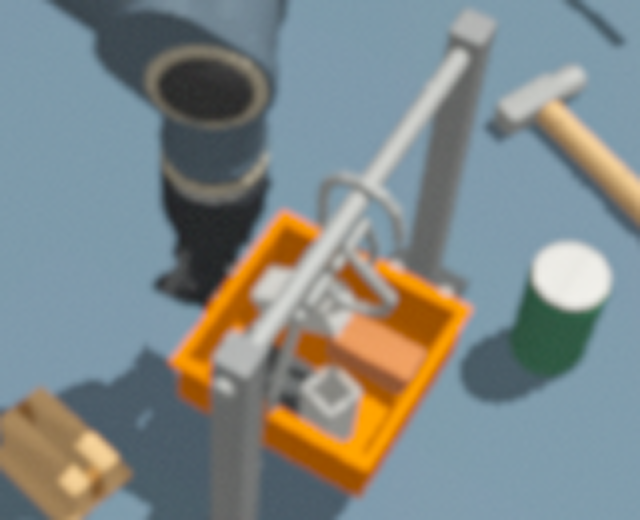

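Emit:
send_rows(plan=[[[0,4.5,9,0,0],[0,4.5,9,0,0],[0,1.5,6,0,0],[0,1.5,6,0,0],[0,0,3,0,0],[0,0,2,0,0],[0,0,0,0,0],[0,0,0,0,0]]])

```text
t: 51.58
ee_pos: [0.5336, -0.0138, 0.0734]
tool_rot: [-0.707, 0.707, 0.007, -0.006]
ft_force: [0.8, 0.0, 0.3]
grip_width: 0.0102
```

Run:
```python
from bh import *
bh();to((.5332,-.014,.0734),1.1)
```

```text
scene bail local [ -0.  -19.9 152.4] 78 world [ 0.631  -0.0311  0.1904]
 hook 273 [ 0.598 -0.019  0.177] [0.663 0.004 0.334] y med -0.0091
 tube top 55 [ 12. -62.  67.] [ 45. -26.  78.]
top bail local [ -1.2 -14.2 150.9] 86 world [ 0.6297 -0.0255  0.1889]
 hook 174 [ 0.598 -0.019  0.179] [0.659 0.003 0.332] y med -0.008
 tube top 12 [ 15. -59.  67.] [ 30. -27.  76.]
ee [ 0.5335 -0.0138  0.0733] shift [-0.3 -0.1 -0.2] norm 0.4 toolx deg 1.1 jaw 0.0103 F [-2.1  0.3 -0.2] t 51.67
turn 0.0 shift after turning [-0.3 -0.1 -0.2]
```

Emit:
send_rows(plan=[[[0,0,1,0,0],[0.2,0,0,0,0],[0.25,0,0,0,0],[0.4,0,0,0,0],[0.7,0,0,0,0],[0.7,0,0,0,0],[0.7,0,0,0,0],[0.7,0,0,0,0],[0.7,0,0,0,0],[0.7,0,0,0,0]]])

```text
t: 52.92
ee_pos: [0.533, -0.0139, 0.0718]
tool_rot: [-0.707, 0.707, 0.007, -0.007]
ft_force: [-0.3, -1.1, -0.3]
grip_width: 0.0596
```

Emit:
send_rows(plan=[[[0.7,-10,0,0,0],[0.7,-25,0,0,0],[0.7,-25,0,0,0],[0.7,-20,0,0,0],[0.7,0,-40,0,0],[0.7,0,-60,0,0],[0.7,0,-60,0,0],[0.7,0,0,0,0],[0.7,0,0,0,0]]])

```text
t: 54.05
ee_pos: [0.4519, -0.0158, 0.2313]
tool_rot: [-0.707, 0.707, 0.006, -0.007]
ft_force: [-0.3, -0.2, -0.3]
grip_width: 0.0601
```

```bash
cat > fin.py <<'E'
from m2 import *
def fin(name=None):
    for cam in("scene","top"):
        s=snapshot(cam);P=cloud(s,cam,np.ones((420,560),bool));f=s["frame"].astype(int)
        if name and cam=="scene": save(s,name,(200,110,400,290),3.9)
        H=P[(P[:,0]>.585)&(P[:,0]<.69)&(abs(P[:,1]+.007)<.012)&(P[:,2]>.2)&(P[:,2]<.36)]
        print(cam,"hook",len(H),H.min(0).round(3),H.max(0).round(3),"y",np.median(H[:,1]).round(4))
        O=cloud(s,cam,(f[...,0]>150)&(f[...,0]-f[...,2]>110));O=O[(abs(O[:,0]-.63)<.13)&(abs(O[:,1]+.01)<.11)&(O[:,2]>.02)&(O[:,2]<.15)]
        R=O[(abs(O[:,0]-.63)>.055)&(O[:,2]>.07)] if 0 else O
        q=np.linspace(.55,.71,6)
        print("  bin",O.min(0).round(3),O.max(0).round(3),"rim z along x",[ (round(float(a),3),round(float(O[(O[:,0]>=a)&(O[:,0]<a+.03)][:,2].max()),3)) for a in q if ((O[:,0]>=a)&(O[:,0]<a+.03)).any()])
        print("  rim z along y",[ (round(float(a),3),round(float(O[(O[:,1]>=a)&(O[:,1]<a+.03)][:,2].max()),3)) for a in np.linspace(-.1,.06,6) if ((O[:,1]>=a)&(O[:,1]<a+.03)).any()])
        B=P[(abs(P[:,0]-.631)<.02)&(abs(P[:,1]+.01)<.055)&(abs(P[:,1]+.008)>.012)&(P[:,2]>.17)&(P[:,2]<.21)];print("  bail",len(B),np.median(B,0).round(4),np.round(np.polyfit(B[:,1],B[:,2],1),3) if len(B)>5 else "")
E
python3 - <<'E'
from fin import *
st();fin("s7")
E
```

```text
{'t': 54.05, 'qpos': [0.7382, 0.2071, -0.8923, 2.0087, 0.1913, 1.0112, 1.3433], 'ee_pos': [0.4519, -0.0158, 0.2313], 'tool_rot': [-0.7067, 0.7075, 0.0063, -0.007], 'ft_force': [-0.2846, -0.1815, -0.2537], 'grip_width': 0.0601}
scene hook 216 [ 0.6   -0.019  0.202] [0.665 0.005 0.331] y -0.0097
  bin [ 0.55  -0.092  0.036] [0.721 0.072 0.11 ] rim z along x [(0.55, 0.099), (0.582, 0.102), (0.614, 0.102), (0.646, 0.105), (0.678, 0.105), (0.71, 0.11)]
  rim z along y [(-0.1, 0.103), (-0.068, 0.103), (-0.036, 0.104), (-0.004, 0.11), (0.028, 0.104), (0.06, 0.106)]
  bail 68 [ 0.6348 -0.0353  0.1897] [0.009 0.189]
top hook 174 [ 0.599 -0.019  0.201] [0.664 0.003 0.331] y -0.0088
  bin [ 0.554 -0.094  0.029] [0.721 0.066 0.146] rim z along x [(0.55, 0.099), (0.582, 0.1), (0.614, 0.146), (0.646, 0.106), (0.678, 0.103), (0.71, 0.106)]
  rim z along y [(-0.1, 0.128), (-0.068, 0.103), (-0.036, 0.106), (-0.004, 0.105), (0.028, 0.146), (0.06, 0.103)]
  bail 89 [ 0.6333 -0.0269  0.1879] [-0.02   0.187]
```

View pics/s7.png

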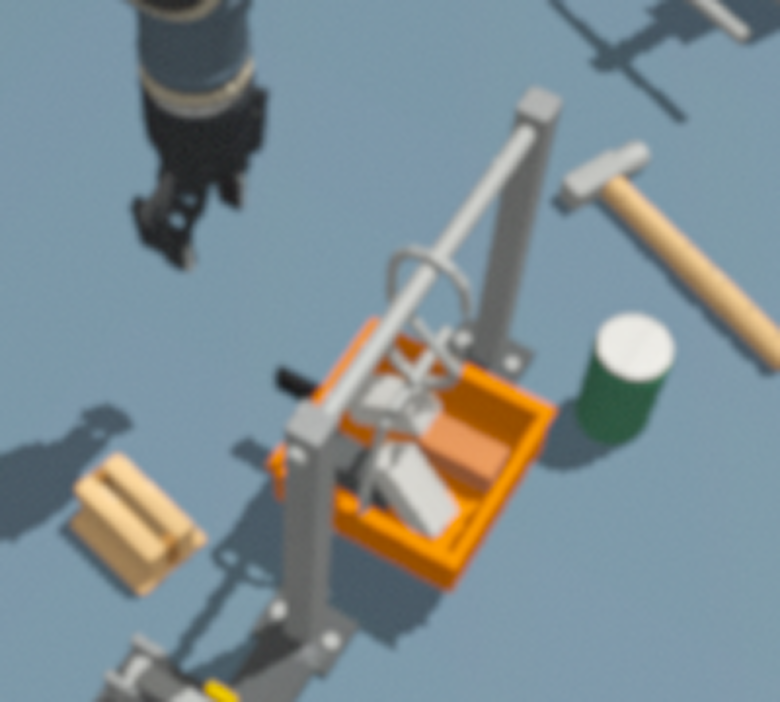

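Emit:
send_rows(plan=[[[0.7,0,-30,0,0],[0.7,0,0,0,0],[0.7,0,0,0,0],[0.7,0,0,0,0],[0.7,0,0,0,0],[0.7,0,0,0,0],[0.7,0,0,0,0],[0.7,0,0,0,0],[0.7,0,0,0,0],[0.7,0,0,0,0]]])

```text
t: 55.4
ee_pos: [0.453, -0.0154, 0.2619]
tool_rot: [-0.707, 0.707, 0.007, -0.007]
ft_force: [0.3, 0.3, 0.4]
grip_width: 0.06
```

Emit:
send_rows(plan=[[[0.7,0,0,0,0],[0.7,0,0,0,0],[0.7,0,0,0,0],[0.7,0,0,0,0],[0.7,0,0,0,0],[0.7,0,0,0,0],[0.7,0,0,0,0],[0.7,0,0,0,0],[0.7,0,0,0,0],[0.7,0,0,0,0]]])

```text
t: 56.65
ee_pos: [0.453, -0.0154, 0.2618]
tool_rot: [-0.707, 0.707, 0.007, -0.007]
ft_force: [0.3, -0.2, 0.2]
grip_width: 0.0597
```

Run:
```python
from fin import *
fin();a=snapshot("scene")["frame"].astype(int)
for i in range(6): s=snapshot("scene")
b=s["frame"].astype(int);print("frame diff px over 0.35s",(abs(a-b).max(2)>60)[130:290,200:400].sum())
P=cloud(s,"scene",np.ones((420,560),bool));B=P[(P[:,0]>.64)&(P[:,0]<.68)&(abs(P[:,1]+.267)<.012)&(P[:,2]>.03)];print("latch handle z",B[:,2].max().round(3),np.median(B[:,2]).round(3))
f=s["frame"].astype(int)
for n in("tube1_mid","tube2_mid","tube3_mid"):
  for x in masks_of("scene",n)[:4]: C=cloud(s,"scene",x["region"]);print(n,round(x["p"],2),x["location"],np.median(C,0).round(3))
save(s,"s8",(270,190,350,270),7)
```

```text
scene hook 213 [ 0.597 -0.019  0.2  ] [0.663 0.004 0.333] y -0.0085
  bin [ 0.542 -0.086  0.035] [0.716 0.079 0.108] rim z along x [(0.55, 0.106), (0.582, 0.105), (0.614, 0.108), (0.646, 0.108), (0.678, 0.106), (0.71, 0.105)]
  rim z along y [(-0.1, 0.098), (-0.068, 0.101), (-0.036, 0.102), (-0.004, 0.105), (0.028, 0.104), (0.06, 0.108)]
  bail 76 [ 0.6315 -0.0318  0.1888] [0.076 0.189]
top hook 156 [ 0.597 -0.019  0.21 ] [0.662 0.005 0.331] y -0.0071
  bin [ 0.547 -0.084  0.028] [0.715 0.077 0.131] rim z along x [(0.55, 0.104), (0.582, 0.106), (0.614, 0.131), (0.646, 0.104), (0.678, 0.105), (0.71, 0.106)]
  rim z along y [(-0.1, 0.131), (-0.068, 0.099), (-0.036, 0.099), (-0.004, 0.106), (0.028, 0.104), (0.06, 0.106)]
  bail 90 [ 0.63   -0.0229  0.1881] [0.068 0.188]
frame diff px over 0.35s 678
latch handle z 0.058 0.052
tube1_mid 0.53 [298.1, 211.7] [0.601 0.016 0.08 ]
tube1_mid 0.53 [313.2, 178.4] [ 0.633 -0.009  0.309]
tube2_mid 0.79 [319.8, 223.0] [0.672 0.014 0.073]
tube3_mid 0.92 [126.9, 307.7] [ 0.343 -0.494  0.028]
tube3_mid 0.65 [315.3, 214.3] [ 0.654 -0.007  0.081]
tube3_mid 0.46 [287.9, 227.5] [ 0.602 -0.044  0.069]
```

View pics/s8.png

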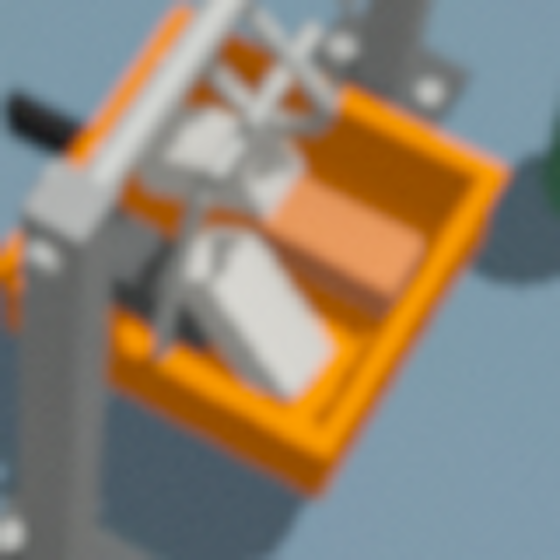

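Emit:
send_rows(plan=[[[0.7,0,0,0,0],[0.7,0,0,0,0],[0.7,0,0,0,0],[0.7,0,0,0,0],[0.7,0,0,0,0],[0.7,0,0,0,0],[0.7,0,0,0,0],[0.7,0,0,0,0],[0.7,0,0,0,0],[0.7,0,0,0,0]]])

```text
t: 58.5
ee_pos: [0.453, -0.0154, 0.2618]
tool_rot: [-0.707, 0.707, 0.007, -0.007]
ft_force: [0.4, 0.7, 0.2]
grip_width: 0.0597
```

Emit:
send_rows(plan=[[[0.7,0,0,0,0],[0.7,0,0,0,0],[0.7,0,0,0,0],[0.7,0,0,0,0],[0.7,0,0,0,0],[0.7,0,0,0,0],[0.7,0,0,0,0],[0.7,0,0,0,0],[0.7,0,0,0,0],[0.7,0,0,0,0]]])

```text
t: 59.75
ee_pos: [0.453, -0.0154, 0.2618]
tool_rot: [-0.707, 0.707, 0.007, -0.007]
ft_force: [0.4, 0.1, -1.1]
grip_width: 0.0597
```

Emit:
send_rows(plan=[[[0.7,0,0,0,0],[0.7,0,0,0,0],[0.7,0,0,0,0],[0.7,0,0,0,0],[0.7,0,0,0,0],[0.7,0,0,0,0],[0.7,0,0,0,0],[0.7,0,0,0,0],[0.7,0,0,0,0],[0.7,0,0,0,0]]])

```text
t: 61.0
ee_pos: [0.453, -0.0154, 0.2618]
tool_rot: [-0.707, 0.707, 0.007, -0.007]
ft_force: [-0.1, 0.3, -0.0]
grip_width: 0.0597
```

Emit:
send_rows(plan=[[[0.7,0,0,0,0],[0.7,0,0,0,0],[0.7,0,0,0,0],[0.7,0,0,0,0],[0.7,0,0,0,0],[0.7,0,0,0,0],[0.7,0,0,0,0],[0.7,0,0,0,0],[0.7,0,0,0,0],[0.7,0,0,0,0]]])

```text
t: 62.25
ee_pos: [0.453, -0.0154, 0.2618]
tool_rot: [-0.707, 0.707, 0.007, -0.007]
ft_force: [0.9, -0.2, 0.7]
grip_width: 0.0598
```

```bash
cat > sway.py <<'E'
from m2 import *
r=[];prev=None
for i in range(16):
    s=snapshot("top");f=s["frame"].astype(int);m=(f[...,0]>150)&(f[...,0]-f[...,2]>110)
    O=cloud(s,"top",m);O=O[(abs(O[:,0]-.63)<.13)&(abs(O[:,1]+.01)<.11)&(O[:,2]>.02)&(O[:,2]<.15)];r.append(O.mean(0)*1000)
    g=cv2.cvtColor(s["frame"],cv2.COLOR_RGB2GRAY)[140:260,240:330].astype(np.float32)
    if prev is None: prev=g
    r[-1]=np.r_[r[-1].round(1),np.round(cv2.phaseCorrelate(prev,g)[0],2)]
print(np.array(r).round(2)[:, :].tolist(),sensors.read_state()["t"])
E
python3 sway.py
```

```text
[[633.7, -7.5, 63.5, 0.0, 0.0], [634.1, -7.4, 63.3, -0.0, -0.01], [633.7, -7.4, 63.5, 0.0, -0.02], [633.9, -7.5, 63.5, 0.01, -0.01], [633.9, -7.5, 63.4, 0.01, -0.02], [633.6, -7.3, 63.4, -0.0, -0.02], [634.0, -7.4, 63.6, -0.0, 0.0], [634.0, -7.5, 63.5, -0.0, -0.01], [633.8, -7.3, 63.6, -0.01, -0.01], [633.8, -7.4, 63.5, -0.01, -0.0], [634.0, -7.5, 63.5, 0.01, -0.01], [633.7, -7.3, 63.4, -0.01, -0.01], [633.9, -7.4, 63.4, -0.0, -0.01], [634.0, -7.4, 63.5, -0.01, -0.01], [633.8, -7.3, 63.6, -0.01, -0.0], [634.0, -7.3, 63.6, -0.0, -0.0]] 63.05
```

Run:
```python
from fin import *
fin();print(env.hand_in())
```

```text
scene hook 213 [ 0.6   -0.019  0.201] [0.664 0.005 0.331] y -0.0091
  bin [ 0.545 -0.092  0.037] [0.719 0.074 0.108] rim z along x [(0.55, 0.103), (0.582, 0.103), (0.614, 0.102), (0.646, 0.106), (0.678, 0.108), (0.71, 0.105)]
  rim z along y [(-0.1, 0.105), (-0.068, 0.1), (-0.036, 0.103), (-0.004, 0.104), (0.028, 0.105), (0.06, 0.108)]
  bail 67 [ 0.6337 -0.0354  0.1897] [0.041 0.189]
top hook 157 [ 0.597 -0.019  0.203] [0.662 0.003 0.33 ] y -0.0073
  bin [ 0.55  -0.088  0.029] [0.718 0.072 0.135] rim z along x [(0.55, 0.103), (0.582, 0.103), (0.614, 0.135), (0.646, 0.105), (0.678, 0.106), (0.71, 0.106)]
  rim z along y [(-0.1, 0.135), (-0.068, 0.102), (-0.036, 0.104), (-0.004, 0.104), (0.028, 0.105), (0.06, 0.106)]
  bail 92 [ 0.6311 -0.024   0.1876] [0.018 0.187]
the job is handed in; nothing more can be done
None
```

I locked the arm, hung the hook on the rail and loaded four tubes into the bin. I then hung the bin by its bail in the lower curl and handed the job in at about 63 s. The hand-in gives no verdict.

**Tubes loaded:** these were the copper one, two aluminium ones and the dark one farther to the robot's left. I left the other dark tube on the bench as the look-alike. I saw no other tubes in the pictures.

**Last checks:**
- **Latch:** the handle top was at about 52 mm, which means closed.
- **Hook:** the crown is on the rail at about y = −8 mm, and the hook is almost upright.
- **Bail:** it sits at about (0.632, 0.188 m) in x and z, within a few mm of its seat.
- **Bin:** its underside is about 35–40 mm off the bench with almost no tilt. Sixteen pictures over 0.8 s showed no movement.
- **Robot:** the gripper was open and clear of everything.

**What went wrong:** a lowering call was refused because one shift was over the limit. The next call then opened the hand high up, so one aluminium tube was dropped. It fell into the bin and leaned on the far wall, and it lay flatter after the bin was hung. All four tubes were seen inside the bin, about 6 s before hand-in. One other aluminium tube sits slightly raised on its neighbours.

**Not measured at the end:** I did not re-measure the hammer, the oil can or the scrap box. The robot did not come near them, and the hammer and the can look unmoved in the late pictures.

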